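Load the bearing-housing stack into the test nest

TASK

Load the test nest for the hardness tester in this order: aluminium housing, orange spacer plate, steel load disc. Tuck the housing's red tongue under the nest's yellow lip and bed the housing down flat on the pocket floor; lay the spacer flat on the housing and slide it up until it touches the tall front wall; then set the disc, stud up, between the spacer's white brackets and turn it until its slot drops over the drive bar and it lies flat on the spacer. Let go of each part before taking the next and leave the bushings, caliper and calculator where they are.

Things in the scene. Friction and masses are not known exactly. Their poses are not given: they have to be found in the camera images.
- nest: Fixed, rigid test nest on a dark base plate 190 x 110 x 12 mm, turned by up to 0.3 rad. Origin: centre of the plate's underside; x runs along the pocket away from its tall front wall, z up. Pocket floor z = 12 mm. The pocket is 142 mm long on the floor but only 132 between lip and rear wall: the 140 mm housing goes in tilted nose-down 10 to 25 degrees, tongue first, then heel.
- pocket (a point): Centre of the nest's pocket floor (12 mm above the nest's origin), axes as the nest's. Sizes given for the nest are in its frame.
- wall_face (a point): Middle of the top edge of the inner face of the nest's tall blue front wall: x = -71, z = 70 mm. Axes as the nest's.
- lip_edge (a point): Middle of the lower free edge of the yellow lip, which sticks out 10 mm from the front wall over the pocket floor: x = -61, z = 30 mm (18 mm above the floor); the lip is 8 mm thick (top z = 38) and as wide as the pocket. Axes as the nest's.
- rear_wall (a point): Middle of the top edge of the inner face of the nest's low blue rear wall, 8 mm thick: x = +71, z = 32 mm (20 mm above the floor). Axes as the nest's.
- guide (a point): Top of the inner face of one of four blue side guides: x = -56, y = +31.25, z = 66 mm. The guides are 8 mm thick, inner faces at y = +-31.25, with flared steel lead-ins up to z = 75; they stand only at x = -71 to -42 and 46 to 71: between them the sides are open for the fingers. Axes as the nest's.
- housing: Loose aluminium housing, 0.4 to 0.8 kg: block 120 x 60 x 40 mm (x -50 to +70) with a red tongue 20 long, 40 wide, 12 thick at the bottom of its -x end (x -70 to -50). Origin: middle of the underside of the 140 mm length; x away from the tongue, z up. Starts flat, tongue towards the robot. Grip across the 60 mm; mass centre x = +8. Home: axes as the nest's, origin 12 mm above the nest's.
- spacer: Loose orange plate 140 x 60 x 14 mm, 0.2 to 0.3 kg, symmetric end for end; on top two white brackets 18 mm high hold a 60 mm disc with 1.5 mm play, open at +-y; between them a drive bar. Origin: centre of its underside, x lengthwise, z up. Starts flat. Grip across the 60 mm. Home: on the housing, 52 mm above the nest's origin, end touching the front wall (nest x = -1 mm); no rear stop.
- seat (a point): Centre of the spacer's top face (14 mm above its underside), where the middle of the disc's underside belongs; axes as the spacer's. On it a dark steel drive bar 46 x 10 mm, 6 mm high, on a stiff swivel (1 N m): its length lies along the spacer's y but turned by up to 0.6 rad either way; that angle is not reported. Seen from above before the disc covers it; else found by touch.
- disc: Loose steel load disc, 0.3 to 0.55 kg: flange 60 mm diameter, 18 mm thick, stud 28 mm diameter on top up to z = 52 mm. A slot 13 mm wide, 8 deep runs right across its underside along its y; black marks on the flange's top show its line. Origin: centre of the underside, z up. Grip the stud. If the slot misses the bar the disc rides 6 mm high: turn it under light pressure until it drops.
- bush_a: Bystander: loose steel bushing, 36 mm diameter, 36 mm high, standing on the table; origin at the centre of its underside. Leave it alone.
- bush_b: Bystander: loose steel bushing, 36 mm diameter, 36 mm high, standing on the table; origin at the centre of its underside. Leave it alone.
- bush_c: Bystander: loose steel bushing, 36 mm diameter, 36 mm high, standing on the table; origin at the centre of its underside. Leave it alone.
- caliper: Bystander: digital caliper lying at the left of the table, 230 mm along its y, up to 15 mm high. Leave it alone.
- calculator: Bystander: black calculator 150 x 85 x 18 mm at the far side of the table; origin at the centre of its underside. Leave it alone.
There are look-alikes about, which are no part of the job. There is more than one size of the housing; the one meant has the size given above. What is shaped like the disc but pink is not meant.

How it is judged (in metres and radians):
On the way, in this order (a step that is already met when the one before it is completed fails the run):
1. the housing lies flat on the pocket floor, tongue under the lip, let go (x of housing in the frame of nest between -0.004 and 0.0035 m and y of housing in the frame of nest between -0.003 and 0.003 m and z of housing in the frame of nest between 0.009 and 0.0145 m and angle between housing's own z axis and vertical below 0.03 rad and angle between the x axis of housing and the x axis of nest, either way round below 0.04 rad and contact force between housing and the fingers below 0.5 N), for 0.2 s.
2. the spacer lies flat on the housing, touching the front wall, let go (x of housing in the frame of nest between -0.004 and 0.0035 m and y of housing in the frame of nest between -0.003 and 0.003 m and z of housing in the frame of nest between 0.009 and 0.0145 m and angle between each of housing, spacer's own z axis and vertical below 0.03 rad and angle between the x axis of each of housing, spacer and the x axis of nest, either way round below 0.04 rad and x of spacer in the frame of nest between -0.004 and 0.002 m and y of spacer in the frame of nest between -0.003 and 0.003 m and z of spacer in the frame of nest between 0.049 and 0.0545 m and contact force between spacer and the fingers below 0.5 N), for 0.2 s.
3. the disc lies flat on the spacer between the brackets, its slot over the bar, let go (x of housing in the frame of nest between -0.004 and 0.0035 m and y of housing in the frame of nest between -0.003 and 0.003 m and z of housing in the frame of nest between 0.009 and 0.0145 m and angle between each of housing, spacer, disc's own z axis and vertical below 0.03 rad and angle between the x axis of each of housing, spacer and the x axis of nest, either way round below 0.04 rad and x of spacer in the frame of nest between -0.004 and 0.002 m and y of spacer in the frame of nest between -0.003 and 0.003 m and z of spacer in the frame of nest between 0.049 and 0.0545 m and horizontal distance between disc and seat below 0.004 m and z of disc in the frame of spacer between 0.011 and 0.0165 m and contact force between disc and the fingers below 0.5 N), for 0.2 s.
At the end, for the whole second after the job is handed in: Housing flat on the pocket floor, tongue under the lip (3 mm in height, 3.5 mm lengthwise); spacer flat on it, within 3 mm of the front wall; disc flat on the spacer (slot over the bar), within 4 mm of its seat; square to the nest within 0.04 rad, level within 0.03 rad, at rest, let go (x of housing in the frame of nest between -0.004 and 0.0035 m and y of housing in the frame of nest between -0.003 and 0.003 m and z of housing in the frame of nest between 0.009 and 0.0145 m and angle between each of housing, spacer, disc's own z axis and vertical below 0.03 rad and angle between the x axis of each of housing, spacer and the x axis of nest, either way round below 0.04 rad and x of spacer in the frame of nest between -0.004 and 0.002 m and y of spacer in the frame of nest between -0.003 and 0.003 m and z of spacer in the frame of nest between 0.049 and 0.0545 m and horizontal distance between disc and seat below 0.004 m and z of disc in the frame of spacer between 0.011 and 0.0165 m and linear speed of each of housing, spacer, disc below 0.02 m/s); the robot touches nothing.
It fails at once if a bystander was moved more than 30 mm (distance of any of bush_a, bush_b, bush_c, caliper, calculator from where it was at the start of the episode above 0.03 m).
It also fails if it takes over 72 s, if anything falls off the work surface, if the arm or the gripper's body presses on something with over 40 N, if the wrist force passes 120 N, or if a joint passes its speed limit or range.

ROBOT

A 6-joint arm with a two-finger parallel gripper is mounted at the origin on the work surface. World frame = base frame: x ahead of the robot, y to its left, z up, the work surface at z = 0. Lengths are in m, angles in degrees, forces in N, time in s.
With the tool pointing down it reaches from about 0.25 to 0.8 m from the base axis. Payload 3.9 kg.
Tool frame: the origin (TCP) lies on the centre line of the jaws, within the pads' length; the fingertips stand 25 mm ahead of it and the grasp point (between the pads) lies 6 mm ahead of it; z points along the fingers, y is the line along which they close (so a half turn about z gives the same grasp; the last joint's range is limited). The gripper opens to 85 mm and grips with 20 to 120 N. Pads are 22 mm wide; open, the fingers measure 114 mm over their backs; the gripper's body (76 mm by 85 mm) begins 54 mm behind the grasp point. The pads swing forward as they close: fully open they stand 13 mm farther back than shut.
Start: joints at [73.912, 14.897, -7.913, 67.191, 0, 90], TCP at [0.145, 0.504, 0.23] pointing down, gripper open.
Joint ranges: [-159.42, 159.42], [-47.68, 98.78], [-73.54, 78.23], [-108.79, 121.32], [-90, 84.71], [-180, 180]. Speed limits (degrees/s): [147.25, 147.25, 180, 180, 180, 180].

INTERFACE

Orientations are given as a 3x3 rotation matrix whose columns are the frame's x, y, z axes.
In Python, from rig import robot gives the robot as it stands.
- The arm moves only by the tool step_arm, never from a script. Its argument "commands" is a list that holds one entry, the list of rows, each a list of 6 numbers: the shift along the world's x, y, z normalised to -1 to 1, where 1 is 0.6 m, then the turn, a rotation vector about the world's x, y, z normalised to -1 to 1, where 1 is 90 degrees. A call has 1 to 8 rows; each row is the pose to reach, as a shift and turn from the pose commanded when the call began; what a row does not reach only later rows make up. A row lasts 1/12 s, in which the tool goes at most 41.7 mm and 7.16 degrees, less where a joint would pass 70% of its speed; a pose out of reach is approached as far as the arm can. A call with a number of a shift or a turn outside -1 to 1 is refused whole. A call with a gripper value outside its range is refused whole. "claw" is the closure, from -1 (fully open) to 1 (shut), set as the call begins (left out, the last holds). The fingers move at their own pace and stop on an object; "squeeze" is the grip in N (left out, the last holds). Time passes only in rows, so rows that repeat a pose let the fingers close. It gives the time, the measured TCP pose, the force, the opening and the grip force at its end, in the units of the state.
- robot.sense(): the state, without advancing time (a new reading comes with each control period).
- robot.grab_frame(name): name is "scene" or "side" or "wrist"; returns a dict with "img" (400x640x3 uint8, blue, green, red), "camera_matrix" (3x3 intrinsics, pixels), "R" (3x3) and "t" (3): a world point X has camera coordinates R X + t; the wrist camera has in their place "T_tool_cam" (4x4, takes a point from camera to tool coordinates, whose origin is the TCP and whose axes are the flange's). Camera axes: x right, y down, z forward; pixel columns grow to the right and rows downward; lengths in m; the calibration is good to about 2 mm. A picture is of the moment at which its call begins: read the wrist's pose just before it. There is no depth.
- robot.close_job(): hands the job in; it is judged then, once.
Trained networks look in a picture, given as the dict that the camera call returned (one of the last four; its "shot" number tells which), for a name from the list of things; names that differ only in an ending like _2 or _b are one class to them, and where a whole thing is asked for, a point or a joint stands for the part that bears it (a point fixed in the world has none). Each returns a list of dicts, best first, with "p" (0 to 1); they miss things now and then, are a little off and sometimes report something else, mostly with a low value. They report only what shows in the picture. A call takes as long as a camera call. They do not tell look-alikes from the thing itself.
- robot.spot_in(picture, thing): "xyz" ([x, y, z] in m, in world coordinates, good to about 4 mm: the middle of the surface that is visible of it).
The state is a dict: "time": time; "q": joint angles; "joint_vel": joint speeds; "tau": joint torques, N m; "tool_pos": TCP position; "ee_rot": TCP orientation; "force": force on the tool from outside, world axes, zero at the start; "moment": the same for the moment, N m; "opening": finger opening in m; "gripper_force": force on a finger pad.
Only numpy, scipy, OpenCV 4.12 (cv2) and the standard library are available. Lean on these libraries where they do the work, as an engineer would, in place of code of your own. Each camera call takes 0.05 s, during which the arm holds its last target. There are 200 camera calls.

## Working session

There is one attempt and no reset: what is moved stays moved. The work goes in short steps, Python scripts to look and compute and a tool call to move; the robot and the scene stay as the last step left them, time stands still between calls to the robot, and variables do not carry over. Pictures are saved under pics/ and viewed, at most 10 in all, crops included, and the job is handed in when it is done.

Besides the shell and the picture viewer there is one more tool, called after "Request:" by a JSON object that holds its "op" and its "data". step_arm: Moves the arm, as the interface text tells. Scaled input: -1 to 1 covers 0.6 m each way for a shift and 90 degrees each way for a turn. Its arguments: {"type":"object","properties":{"commands":{"type":"array"},"claw":{"type":"number"},"squeeze":{"type":"number"}},"required":["commands"]}

```bash
mkdir -p pics; ls; cat > h.py <<'E'
import numpy as np, cv2
from rig import robot
E
python3 - <<'E'
from h import *
s=robot.sense(); print({k:np.round(v,3).tolist() for k,v in s.items()})
for c in("scene","side"):
    f=robot.grab_frame(c); cv2.imwrite(f"pics/{c}0.png",f["img"])
    print(c,f["camera_matrix"].round(1).tolist(),f["R"].round(3).tolist(),f["t"].round(3).tolist())
    for n in("nest","housing","spacer","disc","seat","wall_face","lip_edge","rear_wall","guide","bush_a","caliper","calculator"):
        print(n,[(np.round(d["xyz"],3).tolist(),round(d["p"],2)) for d in robot.spot_in(f,n)])
E
```

```text
pics
{'time': 0.0, 'q': [73.913, 14.935, -7.987, 67.19, -0.0, 89.998], 'joint_vel': [-0.075, 0.11, -0.022, 0.011, -0.046, -0.019], 'tau': [-0.001, -40.568, 25.392, 0.019, -0.0, 0.0], 'tool_pos': [0.145, 0.504, 0.23], 'ee_rot': [[-0.961, 0.277, -0.001], [0.277, 0.961, -0.002], [-0.0, -0.002, -1.0]], 'force': [0.474, 0.894, 0.884], 'moment': [0.009, 0.022, -0.035], 'gripper_force': 0.0, 'opening': 0.085}
scene [[378.1, 0.0, 319.7], [0.0, 378.1, 199.7], [0.0, 0.0, 1.0]] [[0.076, 0.997, 0.016], [0.564, -0.03, -0.825], [-0.822, 0.072, -0.565]] [-0.14, -0.221, 1.496]
nest [([0.503, -0.212, 0.009], 0.86)]
housing [([0.522, 0.33, 0.038], 0.93), ([0.388, 0.009, 0.052], 0.89), ([0.301, 0.296, 0.054], 0.83)]
spacer [([0.612, 0.008, 0.014], 0.74)]
disc [([0.532, 0.164, 0.014], 0.81), ([0.426, 0.172, 0.016], 0.59)]
seat [([0.615, 0.008, 0.016], 0.73)]
wall_face [([0.5, -0.21, 0.01], 0.58)]
lip_edge [([0.502, -0.21, 0.009], 0.64), ([0.751, 0.078, 0.024], 0.21)]
rear_wall [([0.502, -0.209, 0.011], 0.83)]
guide [([0.742, 0.255, 0.023], 0.72), ([0.5, -0.204, 0.011], 0.57)]
bush_a [([0.749, 0.077, 0.0
[... 345 characters left out ...]
787]
nest [([0.484, -0.219, 0.016], 0.92)]
housing [([0.262, 0.254, 0.06], 0.92), ([0.324, -0.026, 0.055], 0.79), ([0.484, 0.317, 0.035], 0.66)]
spacer [([0.581, 0.003, 0.008], 0.96), ([0.487, 0.318, 0.034], 0.34)]
disc [([0.514, 0.157, 0.018], 0.8), ([0.403, 0.161, 0.019], 0.66)]
seat [([0.576, -0.001, 0.012], 0.82)]
wall_face [([0.484, -0.221, 0.013], 0.78), ([0.726, 0.07, 0.023], 0.64)]
lip_edge [([0.488, -0.22, 0.009], 0.94)]
rear_wall [([0.492, -0.218, 0.012], 0.93)]
guide [([0.485, -0.221, 0.012], 0.86)]
bush_a [([0.727, 0.072, 0.025], 0.63), ([0.718, 0.251, 0.022], 0.61), ([0.732, -0.102, 0.026], 0.58)]
caliper [([0.593, 0.441, 0.003], 0.67)]
calculator [([0.714, -0.244, 0.02], 0.64)]
```

View pics/scene0.png

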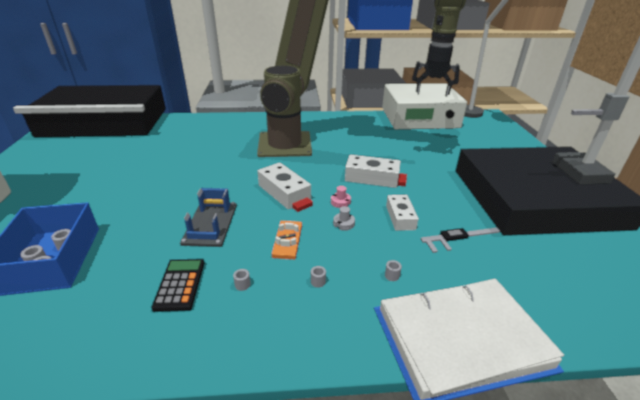

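View pics/side0.png

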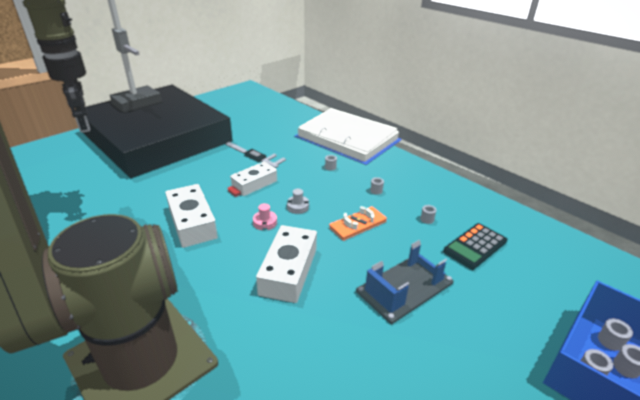

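The scene holds three housings: a small one at scene pixel (402,212), and two larger ones at (285,185) and (373,170). The spacer is at (288,239), the disc at (344,218), the pink one at (341,197), and the nest at (210,216). The two cameras disagree by 20–30 mm, so I'll check each against the known TCP.

```bash
cat >> h.py <<'E'
def cam(f):
    if "R" in f: return f["camera_matrix"],np.array(f["R"]),np.array(f["t"])
    s=f["s"]; T=np.eye(4);T[:3,:3]=s["ee_rot"];T[:3,3]=s["tool_pos"]
    C=np.linalg.inv(T@np.array(f["T_tool_cam"])); return f["camera_matrix"],C[:3,:3],C[:3,3]
def proj(f,X):
    K,R,t=cam(f); p=(np.atleast_2d(X)@R.T+t)@K.T; return p[:,:2]/p[:,2:]
def grab(n):
    s=robot.sense(); f=robot.grab_frame(n); f["s"]=s; return f
def top(f,x0,x1,y0,y1,z,sc=2):
    # metric top view at height z: columns = world y decreasing, rows = world x decreasing (x up, y left); sc px per mm
    W,H=int((y1-y0)*1000*sc),int((x1-x0)*1000*sc)
    P=np.array([[x1,y1,z],[x1,y0,z],[x0,y0,z],[x0,y1,z]]); D=np.float32([[0,0],[W,0],[W,H],[0,H]])
    return cv2.warpPerspective(f["img"],cv2.getPerspectiveTransform(np.float32(proj(f,P)),D),(W,H))
def lift(f,uv,z):
    K,R,t=cam(f); d=np.linalg.solve(K,np.c_[np.atleast_2d(uv),np.ones(len(np.atleast_2d(uv)))].T).T@R; c=-R.T@t
    return c+d*((z-c[2])/d[:,2:])
E
python3 - <<'E'
from h import *
fs=grab("scene");fd=grab("side");fw=grab("wrist")
print(np.array(fw["T_tool_cam"]).round(3).tolist(), fw["camera_matrix"].round(1).tolist())
for f in(fs,fd): print(proj(f,[[0.145,.504,.205],[0,0,0]]).round(0).tolist(), f["R"]@f["R"].T-np.eye(3) if 0 else "")
a=top(fs,0.2,0.8,-.35,.5,0.0,.9); b=top(fd,0.2,0.8,-.35,.5,0.0,.9)
im=np.vstack([a,b]); cv2.imwrite("pics/top0.png",cv2.resize(im,None,fx=600/im.shape[0],fy=600/im.shape[0],interpolation=cv2.INTER_AREA)); print(im.shape)
E
```

```text
[[-0.001, -0.959, -0.284, 0.072], [1.0, -0.0, -0.002, -0.001], [0.002, -0.284, 0.959, -0.145], [0.0, 0.0, 0.0, 1.0]] [[302.9, 0.0, 314.1], [0.0, 302.9, 196.8], [0.0, 0.0, 1.0]]
[[429.0, 105.0], [284.0, 144.0]] 
[[87.0, 138.0], [140.0, 361.0]] 
(1080, 765, 3)
```

View pics/top0.png

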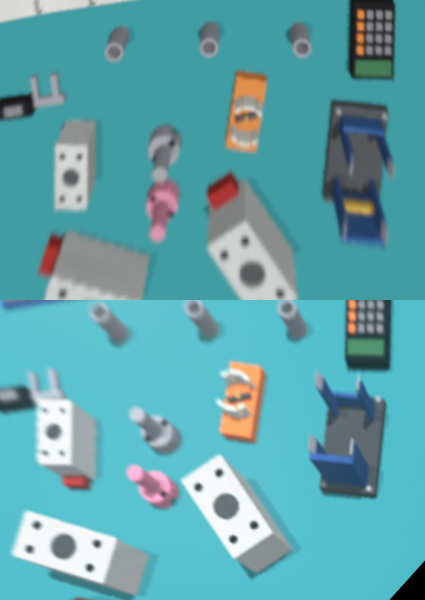

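The small housing's top measures about 120 mm, so it is the right one. Its tongue points towards the robot, and so does the nest's front wall. Next I'll take close looks with the wrist camera.

Request:
{"op": "step_arm", "data": {"commands": [[[0.3, -0.22, 0, 0, 0, 0.18], [0.3, -0.22, 0, 0, 0, 0.18], [0.3, -0.22, 0, 0, 0, 0.18], [0.3, -0.22, 0, 0, 0, 0.18], [0.3, -0.22, 0, 0, 0, 0.18], [0.3, -0.22, 0, 0, 0, 0.18], [0.3, -0.22, 0, 0, 0, 0.18]]], "claw": -1}}

```text
time: 2.03
tool_pos: [0.3288, 0.3699, 0.2305]
ee_rot: [[-1.0, 0.004, 0.002], [0.004, 1.0, -0.001], [-0.002, -0.001, -1.0]]
force: [-0.4, 1.3, 1.3]
opening: 0.0854
gripper_force: 0.0
```

Request:
{"op": "step_arm", "data": {"commands": [[[0.26, -0.16, 0, 0, 0, 0], [0.26, -0.16, 0, 0, 0, 0], [0.26, -0.16, 0, 0, 0, 0], [0.26, -0.16, 0, 0, 0, 0], [0.26, -0.16, 0, 0, 0, 0], [0.26, -0.16, 0, 0, 0, 0], [0.26, -0.16, 0, 0, 0, 0]]]}}

```text
time: 2.62
tool_pos: [0.4816, 0.2764, 0.2301]
ee_rot: [[-1.0, -0.0, -0.001], [-0.0, 1.0, 0.0], [0.001, 0.0, -1.0]]
force: [-0.3, 1.1, 0.1]
opening: 0.0857
gripper_force: 0.0
```

```bash
python3 - <<'E'
from h import *
f=grab("wrist"); cv2.imwrite("pics/wA.png",f["img"]); import pickle; pickle.dump(f,open("wA.pkl","wb"))
s=f["s"]; print(s["time"],s["tool_pos"],np.round(s["ee_rot"],3).tolist(),np.round(s["joint_vel"],2))
for n in("housing","disc","spacer","seat"): print(n,[(np.round(d["xyz"],3).tolist(),round(d["p"],2)) for d in robot.spot_in(f,n)])
E
```

```text
2.6167 [0.48156209 0.27638758 0.23005116] [[-1.0, -0.0, -0.001], [-0.0, 1.0, 0.0], [0.001, 0.0, -1.0]] [ 1.97 -1.04 -1.2   0.49  0.4  -0.01]
housing [([0.377, 0.034, 0.058], 0.98), ([0.487, 0.345, 0.037], 0.97), ([0.32, 0.342, 0.04], 0.95)]
disc [([0.408, 0.179, 0.018], 0.9), ([0.514, 0.176, 0.023], 0.71)]
spacer [([0.576, 0.016, 0.021], 0.82), ([0.716, 0.261, 0.02], 0.74), ([0.797, -0.2, 0.005], 0.24)]
seat [([0.578, 0.014, 0.013], 0.65)]
```

View pics/wA.png

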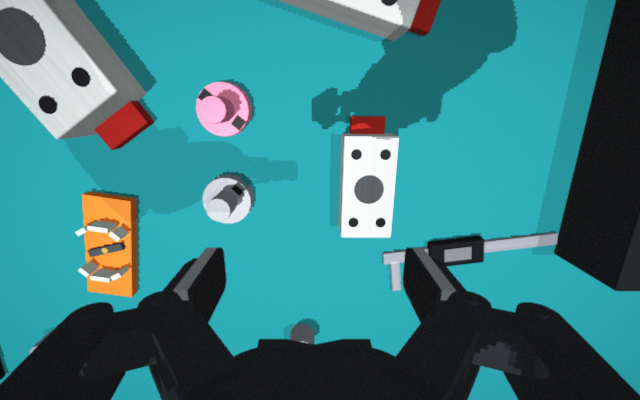

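The housing's white top is at (369,187) with its tongue towards the robot, the disc at (228,198), and the spacer at (109,245) with its bar showing. Now I'll fit the poses.

```bash
cat >> h.py <<'E'
def rect(f,mask,z,near,n=1):
    cs,_=cv2.findContours(mask.astype(np.uint8),cv2.RETR_EXTERNAL,cv2.CHAIN_APPROX_NONE)
    u=proj(f,near)[0]; cs=[c for c in cs if cv2.contourArea(c)>300]
    c=min(cs,key=lambda c:np.hypot(*(c[:,0].mean(0)-u)))
    P=lift(f,c[:,0].astype(float),z)[:,:2]*1000
    (x,y),(w,h),a=cv2.minAreaRect(P.astype(np.float32))
    if w<h: w,h,a=h,w,a-90
    a=(a+90)%180-90
    return np.round([x,y,w+1,h+1,a],2),P
E
python3 - <<'E'
from h import *; import pickle
f=pickle.load(open("wA.pkl","rb")); im=f["img"]; hsv=cv2.cvtColor(im,cv2.COLOR_BGR2HSV)
print(im[215,372],im[187,337],im[200,393])
white=(hsv[...,1]<40)&(hsv[...,2]>225); white=cv2.morphologyEx(white.astype(np.uint8),cv2.MORPH_OPEN,np.ones((3,3)))
print("housing",rect(f,white,.04,[.487,.345,.04])[0])
org=(hsv[...,0]>5)&(hsv[...,0]<25)&(hsv[...,1]>120)
for v in(0,180,220): print("spacer",rect(f,cv2.morphologyEx((org&(hsv[...,2]>v)).astype(np.uint8),cv2.MORPH_CLOSE,np.ones((15,15))),.014,[.577,.015,.014])[0])
red=(((hsv[...,0]<5)|(hsv[...,0]>175))&(hsv[...,1]>150)&(hsv[...,2]>150)); print("tongue",rect(f,red,.012,[.42,.34,.012])[0])
a=cv2.resize(im[90:260,180:420],None,fx=2,fy=2,interpolation=2);b=cv2.resize(im[180:310,60:160],None,fx=3,fy=3,interpolation=2)
b=cv2.copyMakeBorder(b,0,max(0,a.shape[0]-b.shape[0]),0,0,0)[:a.shape[0]] ;cv2.imwrite("pics/c1.png",np.hstack([a,b]))
E
```

```text
[251 252 249] [162 154  42] [238 237 222]
housing [ 4.9837e+02  3.3699e+02  1.1886e+02  6.0110e+01 -3.5000e-01]
spacer [583.53   9.14 145.62  67.47  -9.  ]
spacer [585.34   5.61 140.95  61.06  -9.  ]
spacer [585.33   5.49 140.42  60.44  -8.91]
tongue [429.76  48.5   57.54  29.39 -56.03]
```

View pics/c1.png

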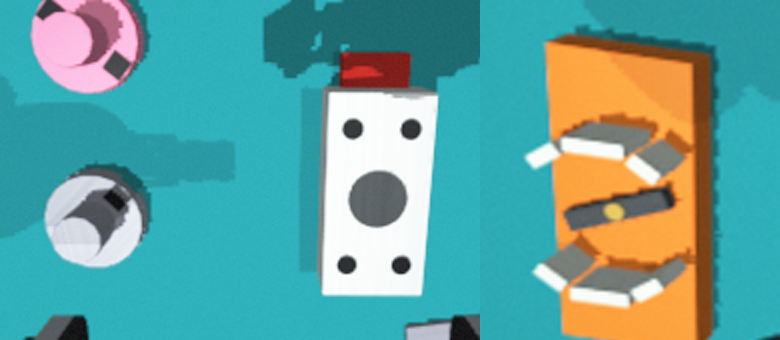

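The wrist view puts the housing block's centre at (498.4, 337.0) mm and the spacer at (585.3, 5.5) mm with yaw −8.9°. Next is the nest.

Request:
{"op": "step_arm", "data": {"commands": [[[0.03, -0.36, 0.03, 0, 0, 0], [0.03, -0.36, 0.03, 0, 0, 0], [0.03, -0.36, 0.03, 0, 0, 0], [0.03, -0.36, 0.03, 0, 0, 0], [0.03, -0.36, 0.03, 0, 0, 0], [0.03, -0.36, 0.03, 0, 0, 0]]]}}

```text
time: 3.37
tool_pos: [0.4992, 0.0564, 0.2493]
ee_rot: [[-1.0, 0.002, 0.001], [0.002, 1.0, -0.002], [-0.001, -0.002, -1.0]]
force: [-0.8, -0.8, -0.2]
opening: 0.0854
gripper_force: 0.0
```

Request:
{"op": "step_arm", "data": {"commands": [[[0.03, -0.35, 0, 0, 0, 0], [0.03, -0.35, 0, 0, 0, 0], [0.03, -0.35, 0, 0, 0, 0], [0.03, -0.35, 0, 0, 0, 0], [0.03, -0.35, 0, 0, 0, 0], [0.03, -0.35, 0, 0, 0, 0], [0.03, -0.35, 0, 0, 0, 0], [0.03, -0.35, 0, 0, 0, 0]]]}}

```text
time: 4.03
tool_pos: [0.5173, -0.1485, 0.2483]
ee_rot: [[-1.0, -0.002, -0.0], [-0.002, 1.0, 0.001], [0.0, 0.001, -1.0]]
force: [-0.8, 0.3, 0.6]
opening: 0.0857
gripper_force: 0.0
```

```bash
python3 - <<'E'
from h import *
f=grab("wrist"); cv2.imwrite("pics/wN.png",f["img"]); import pickle; pickle.dump(f,open("wN.pkl","wb"))
s=f["s"]; print(s["time"],s["tool_pos"],np.round(s["joint_vel"],2))
for n in("nest","wall_face","lip_edge","rear_wall","guide"): print(n,[(np.round(d["xyz"],3).tolist(),round(d["p"],2)) for d in robot.spot_in(f,n)])
f=pickle.load(open("wA.pkl","rb")); hsv=cv2.cvtColor(f["img"],cv2.COLOR_BGR2HSV)
w=((hsv[...,1]<40)&(hsv[...,2]>225)).astype(np.uint8); w=cv2.morphologyEx(w,cv2.MORPH_OPEN,np.ones((3,3)))
cs,_=cv2.findContours(w,0,1); c=min([c for c in cs if cv2.contourArea(c)>2000],key=lambda c:abs(c[:,0].mean(0)-[369,187]).sum())
q=cv2.approxPolyDP(c,6,True)[:,0]; print("hcorners",(lift(f,q,.04)*1000).round(1)[:,:2].tolist())
g=(hsv[...,2]<110); g[:235]=0;g[262:]=0;g[:,:85]=0;g[:,128:]=0
n,l,st,cc=cv2.connectedComponentsWithStats(g.astype(np.uint8)); k=1+st[1:,4].argmax(); v,u=np.where(l==k)
P=lift(f,np.c_[u,v].astype(float),.02)[:,:2]*1000; print("bar",st[k],cv2.minAreaRect(P.astype(np.float32)),np.linalg.svd(P-P.mean(0),full_matrices=False)[2][0])
E
```

```text
4.0333 [ 0.51727991 -0.14846165  0.24832436] [ 1.55 -0.39 -0.45  0.04 -0.12 -0.12]
nest [([0.49, -0.207, 0.013], 0.84), ([0.722, 0.253, 0.026], 0.46)]
wall_face [([0.492, -0.207, 0.013], 0.84)]
lip_edge [([0.491, -0.208, 0.013], 0.85), ([0.516, 0.16, 0.021], 0.45)]
rear_wall [([0.488, -0.21, 0.014], 0.62)]
guide [([0.489, -0.211, 0.012], 0.79)]
hcorners [[439.3, 309.7], [557.1, 308.4], [557.1, 365.8], [441.5, 366.3]]
bar [ 88 242  37  14 223] ((583.826171875, 7.229440689086914), (10.297173500061035, 48.11397933959961), 12.91876220703125) [-0.22613294  0.97409645]
```

View pics/wN.png

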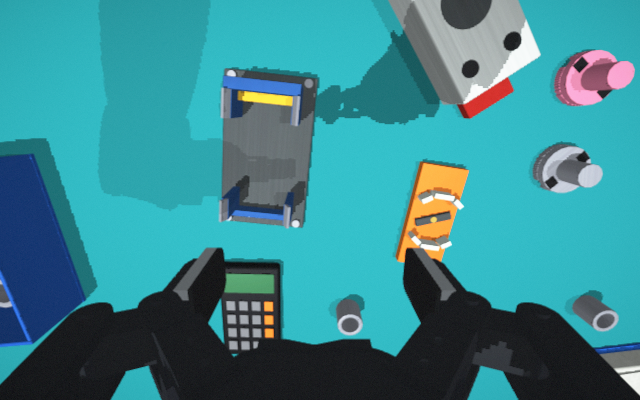

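The nest is at (268,150) with the lip at the robot side, and the calculator is below it. I'll get a second view centred over the nest and rectify it.

Request:
{"op": "step_arm", "data": {"commands": [[[0.0, -0.1, -0.04, 0, 0, 0], [0.0, -0.1, -0.04, 0, 0, 0], [0.0, -0.1, -0.04, 0, 0, 0], [0.0, -0.1, -0.04, 0, 0, 0]]]}}

```text
time: 4.67
tool_pos: [0.5171, -0.2095, 0.2238]
ee_rot: [[-1.0, -0.001, -0.001], [-0.001, 1.0, 0.001], [0.001, 0.001, -1.0]]
force: [-0.5, -0.1, 0.4]
opening: 0.0855
gripper_force: 0.0
```

```bash
python3 - <<'E'
from h import *; import pickle
f=grab("wrist"); pickle.dump(f,open("wM.pkl","wb")); g=pickle.load(open("wN.pkl","rb"))
print(f["s"]["tool_pos"],np.round(f["s"]["joint_vel"],2))
A=[top(h,.375,.605,-.285,-.13,.012,2.5) for h in(f,g)]
cv2.imwrite("pics/nest.png",np.hstack(A)); print(A[0].shape)
E
```

```text
[ 0.51710137 -0.20948149  0.22377704] [ 1.31 -0.98  0.29  0.58  0.53  0.02]
(574, 387, 3)
```

View pics/nest.png

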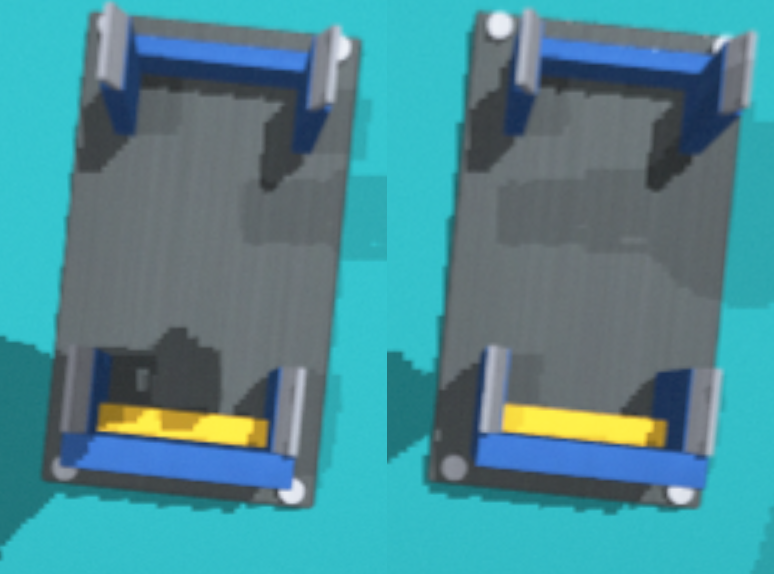

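```bash
cat >> h.py <<'E'
from scipy.optimize import minimize
def box(x0,x1,y0,y1,z0,z1): return np.array([[x,y,z] for x in(x0,x1) for y in(y0,y1) for z in(z0,z1)])
def place(P,p): c,s=np.cos(p[2]),np.sin(p[2]); return np.c_[P[:,0]*c-P[:,1]*s+p[0],P[:,0]*s+P[:,1]*c+p[1],P[:,2]]
def sil(f,boxes,p,S=16):
    m=np.zeros((400,640),np.uint8)
    for B in boxes:
        h=cv2.convexHull(np.float32(proj(f,place(B,p))))
        cv2.fillConvexPoly(m,np.round(h*S).astype(np.int32),255,cv2.LINE_AA,4)
    return m/255.
def fit(fs,masks,boxes,p0,ign=(),grow=25):
    W=[]
    for f in fs:
        w=cv2.dilate(sil(f,boxes,p0),np.ones((grow,grow)))>0
        if len(ign): w&=~(cv2.dilate(sil(f,ign,p0),np.ones((5,5)))>0)
        W.append(w)
    J=lambda d:sum((np.abs(sil(f,boxes,np.array(p0)+d*[1e-3,1e-3,1e-2])-m)*w).sum() for f,m,w in zip(fs,masks,W))
    r=minimize(J,np.zeros(3),method="Nelder-Mead",options=dict(initial_simplex=np.array([[0,0,0],[3,0,0],[0,3,0],[0,0,3]])-.7,xatol=.02,fatol=.1))
    p=np.array(p0)+r.x*[1e-3,1e-3,1e-2]; return np.round([p[0]*1e3,p[1]*1e3,np.degrees(p[2])],2),round(r.fun)
def teal(f): h=cv2.cvtColor(f["img"],cv2.COLOR_BGR2HSV); return ((h[...,0]>85)&(h[...,0]<97)&(h[...,1]>120))
E
python3 - <<'E'
from h import *; import pickle
M,N,A=[pickle.load(open(k+".pkl","rb")) for k in("wM","wN","wA")]
plate=[box(-.095,.095,-.055,.055,0,.012)]; ign=[box(a,b,s*.0345-.012,s*.0345+.012,.02,.078) for a,b in((-.079,-.038),(.042,.079)) for s in(-1,1)]
p0=[.5016,-.2106,np.radians(-5.6)]
m=[1.-teal(f) for f in(M,N)]
for fs,mm in(([M],m[:1]),([N],m[1:]),([M,N],m)): print("nest",fit(fs,mm,plate,p0,ign))
hb=[box(-.05,.07,-.03,.03,0,.04)]; tg=[box(-.075,-.05,-.03,.03,0,.02)]
print("housing",fit([A],[1.-teal(A)],hb,[.4884,.337,0],tg))
sp=[box(-.07,.07,-.03,.03,0,.014)]; br=[box(-.04,.04,-.04,.04,.014,.034)]
for f in(A,N): print("spacer",fit([f],[1.-teal(f)],sp,[.5853,.0055,-.156],br,15))
E
```

```text
nest (array([ 502.15, -210.11,   -5.97]), 222)
nest (array([ 501.6 , -211.16,   -5.81]), 230)
nest (array([ 501.99, -211.02,   -5.9 ]), 462)
housing (array([ 4.8793e+02,  3.3694e+02, -1.3000e-01]), 119)
spacer (array([585.81,   4.42,  -8.98]), 75)
spacer (array([586.4 ,   6.65,  -8.76]), 412)
```

Estimates so far (mm): nest (502, −211), yaw −5.9°; housing (488, 337), yaw about −0.2°; spacer (586, 5.5), yaw −8.9°. I'll pick the housing near its mass centre, at (496, 337).

Request:
{"op": "step_arm", "data": {"commands": [[[-0.015, 0.455, 0, 0, 0, 0], [-0.015, 0.455, 0, 0, 0, 0], [-0.015, 0.455, 0, 0, 0, 0], [-0.015, 0.455, 0, 0, 0, 0], [-0.015, 0.455, 0, 0, 0, 0], [-0.015, 0.455, 0, 0, 0, 0], [-0.015, 0.455, 0, 0, 0, 0], [-0.015, 0.455, 0, 0, 0, 0]]]}}

```text
time: 5.38
tool_pos: [0.5079, 0.069, 0.2253]
ee_rot: [[-1.0, -0.01, 0.001], [-0.01, 1.0, 0.003], [-0.001, 0.003, -1.0]]
force: [-0.8, -0.1, 1.0]
opening: 0.0852
gripper_force: 0.0
```

Request:
{"op": "step_arm", "data": {"commands": [[[-0.02, 0.455, -0.05, 0, 0, 0], [-0.02, 0.455, -0.05, 0, 0, 0], [-0.02, 0.455, -0.1, 0, 0, 0], [-0.02, 0.455, -0.15, 0, 0, 0], [-0.02, 0.455, -0.173, 0, 0, 0], [-0.02, 0.455, -0.173, 0, 0, 0], [-0.02, 0.455, -0.173, 0, 0, 0], [-0.02, 0.455, -0.173, 0, 0, 0]]]}}

```text
time: 6.05
tool_pos: [0.4941, 0.3412, 0.1173]
ee_rot: [[-1.0, -0.008, -0.003], [-0.008, 1.0, 0.001], [0.003, 0.001, -1.0]]
force: [-0.0, 0.3, -0.4]
opening: 0.0854
gripper_force: 0.0
```

Request:
{"op": "step_arm", "data": {"commands": [[[0, 0, 0, 0, 0, 0], [0, 0, 0, 0, 0, 0], [0, 0, 0, 0, 0, 0]]]}}

```text
time: 6.3
tool_pos: [0.4969, 0.3356, 0.1218]
ee_rot: [[-1.0, -0.001, 0.001], [-0.001, 1.0, 0.0], [-0.001, 0.0, -1.0]]
force: [0.3, -0.2, 0.1]
opening: 0.0856
gripper_force: 0.0
```

```bash
python3 - <<'E'
from h import *
f=grab("wrist"); cv2.imwrite("pics/x.png",f["img"]); s=f["s"]; print(s["tool_pos"],s["ee_rot"].round(3).tolist() if hasattr(s["ee_rot"],"round") else 0,np.round(s["joint_vel"],2))
hb=[box(-.05,.07,-.03,.03,0,.04)]; tg=[box(-.075,-.05,-.03,.03,0,.02),box(0.045,.09,-.08,.08,0,.04)]
print("housing",fit([f],[1.-teal(f)],hb,[.488,.337,0],tg))
E
```

```text
[0.49693015 0.33557757 0.12182807] [[-1.0, -0.001, 0.001], [-0.001, 1.0, 0.0], [-0.001, 0.0, -1.0]] [-0.9  -0.5  -0.04 -0.22  0.05  0.23]
housing (array([489.57, 336.92,  -0.71]), 88)
```

Request:
{"op": "step_arm", "data": {"commands": [[[0, 0.002, -0.07, 0, 0, 0], [0, 0.002, -0.12, 0, 0, 0], [0, 0.002, -0.153, 0, 0, 0], [0, 0.002, -0.153, 0, 0, 0], [0, 0.002, -0.153, 0, 0, 0], [0, 0.002, -0.153, 0, 0, 0]]]}}

```text
time: 6.85
tool_pos: [0.4981, 0.3377, 0.0308]
ee_rot: [[-1.0, -0.001, 0.003], [-0.001, 1.0, 0.002], [-0.003, 0.002, -1.0]]
force: [0.2, 1.2, 0.6]
opening: 0.0851
gripper_force: 0.0
```

Request:
{"op": "step_arm", "data": {"commands": [[[0, 0, 0, 0, 0, 0], [0, 0, 0, 0, 0, 0], [0, 0, 0, 0, 0, 0], [0, 0, 0, 0, 0, 0], [0, 0, 0, 0, 0, 0], [0, 0, 0, 0, 0, 0]]], "claw": 1, "squeeze": 80}}

```text
time: 7.35
tool_pos: [0.4979, 0.3384, 0.0317]
ee_rot: [[-1.0, -0.002, 0.004], [-0.002, 1.0, 0.002], [-0.004, 0.002, -1.0]]
force: [-0.8, -1.9, 10.0]
opening: 0.0561
gripper_force: 82.5
```

Request:
{"op": "step_arm", "data": {"commands": [[[0, 0, 0.06, 0, 0, 0], [0, 0, 0.12, 0, 0, 0], [0, 0, 0.2, 0, 0, 0], [0, 0, 0.2, 0, 0, 0], [0, 0, 0.2, 0, 0, 0]]]}}

```text
time: 7.77
tool_pos: [0.4987, 0.3391, 0.1521]
ee_rot: [[-1.0, -0.002, 0.006], [-0.002, 1.0, 0.004], [-0.006, 0.004, -1.0]]
force: [0.2, 0.6, -8.1]
opening: 0.0554
gripper_force: 89.0
```

```bash
python3 - <<'E'
from h import *
s=robot.sense(); print(s["q"],s["force"],s["moment"])
f=grab("wrist"); cv2.imwrite("pics/grip1.png",f["img"]); import pickle; pickle.dump(f,open("wG.pkl","wb"))
E
```

```text
[ 3.42224437e+01  2.44958719e+01 -5.44092578e+00  5.96380666e+01
 -3.61955707e-03  3.41046239e+01] [ 0.15743708  0.6436131  -8.09334297] [ 0.04013077 -0.07499972  0.01587069]
```

View pics/grip1.png

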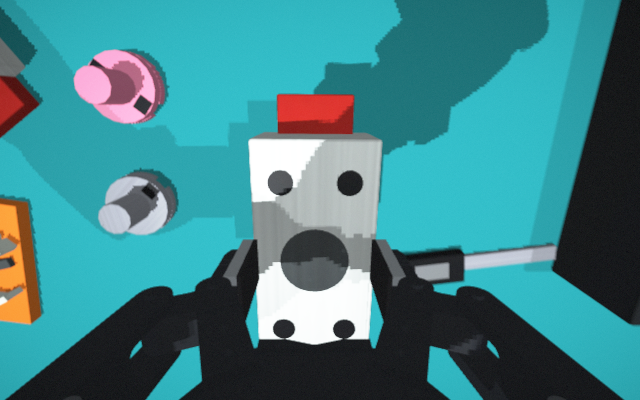

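```bash
python3 - <<'E'
from h import *; import pickle
f=pickle.load(open("wG.pkl","rb")); s=f["s"]; print(s["tool_pos"])
for dz in(0,-.002,.002):
    z=s["tool_pos"][2]-.0317+dz
    B=[box(-.05,.07,-.03,.03,z,z+.04),box(-.07,-.05,-.02,.02,z,z+.012)]; ig=[box(-.0,.1,-.1,.1,z-.03,z+.06)]
    m=1.-teal(f); m[:,:200]=0; print(fit([f],[m],B,[.490,.338,0],ig))
hsv=cv2.cvtColor(f["img"],cv2.COLOR_BGR2HSV)
red=(((hsv[...,0]<5)|(hsv[...,0]>175))&(hsv[...,1]>150)&(hsv[...,2]>60)); red[:,:200]=0
v,u=np.where(red); print("tongue",lift(f,np.array([[u.min()-.5,v.min()-.5],[u.max()+.5,v.min()-.5]]),s["tool_pos"][2]-.0317+.012).round(4).tolist())
E
```

```text
[0.49865942 0.33914967 0.15210579]
(array([ 4.9056e+02,  3.3790e+02, -4.8000e-01]), 195)
(array([ 4.9056e+02,  3.3800e+02, -4.1000e-01]), 130)
(array([ 4.9062e+02,  3.3799e+02, -3.5000e-01]), 331)
tongue [[0.4206, 0.3187, 0.1324], [0.4205, 0.3582, 0.1324]]
```

In the camera the gripped housing sits about 1 mm lower in y than the jaw centre, so I'll correct the nest to about (502, −210). Now I'll carry the housing over, yaw −5.6°, then tilt it nose-down 15°.

Request:
{"op": "step_arm", "data": {"commands": [[[0.013, -0.459, 0.02, 0, 0, 0], [0.013, -0.459, 0.02, 0, 0, -0.031], [0.013, -0.459, 0.02, 0, 0, -0.062], [0.013, -0.459, 0.02, 0, 0, -0.062], [0.013, -0.459, 0.02, 0, 0, -0.062], [0.013, -0.459, 0.02, 0, 0, -0.062], [0.013, -0.459, 0.02, 0, 0, -0.062], [0.013, -0.459, 0.02, 0, 0, -0.062]]]}}

```text
time: 8.48
tool_pos: [0.5011, 0.0566, 0.1576]
ee_rot: [[-0.995, 0.102, -0.007], [0.102, 0.995, -0.005], [0.006, -0.006, -1.0]]
force: [-0.2, -0.1, -7.5]
opening: 0.0556
gripper_force: 89.5
```

Request:
{"op": "step_arm", "data": {"commands": [[[0.014, -0.459, 0, 0, 0, 0], [0.014, -0.459, 0, 0, 0, 0], [0.014, -0.459, 0, 0, 0, 0], [0.014, -0.459, 0, 0, 0, 0], [0.014, -0.459, 0, 0, 0, 0], [0.014, -0.459, 0, 0, 0, 0], [0.014, -0.459, 0, 0, 0, 0], [0.014, -0.459, 0, 0, 0, 0]]]}}

```text
time: 9.15
tool_pos: [0.5113, -0.2181, 0.1575]
ee_rot: [[-0.995, 0.101, -0.004], [0.101, 0.995, -0.002], [0.004, -0.003, -1.0]]
force: [0.7, 0.4, -7.7]
opening: 0.0559
gripper_force: 89.9
```

Request:
{"op": "step_arm", "data": {"commands": [[[0, 0, 0, -0.0057, -0.055, 0], [0, 0, 0, -0.0114, -0.11, 0], [0, 0, 0, -0.0171, -0.166, 0], [0, 0, 0, -0.0171, -0.166, 0], [0, 0, 0, -0.0171, -0.166, 0], [0, 0, 0, -0.0171, -0.166, 0], [0, 0, 0, -0.0171, -0.166, 0]]]}}

```text
time: 9.73
tool_pos: [0.5148, -0.2137, 0.1613]
ee_rot: [[-0.961, 0.095, 0.258], [0.091, 0.995, -0.027], [-0.26, -0.002, -0.966]]
force: [0.8, -0.4, -7.8]
opening: 0.0558
gripper_force: 89.9
```

```bash
cat >> h.py <<'E'
N0=np.array([.502,-.210,0]); NY=np.radians(-5.9)
def RN(): c,s=np.cos(NY),np.sin(NY); return np.array([[c,-s,0],[s,c,0],[0,0,1]])
def st(x0=8.1,z0=31.7):
    s=robot.sense(); R=RN().T@np.array(s["ee_rot"]); p=RN().T@(np.array(s["tool_pos"])-N0)*1e3
    H=R@np.diag([-1,1,-1.]) # housing axes in nest frame
    o=p-H@[x0,0,z0]
    print("t %.2f TCP nest"%s["time"],p.round(1),"tip",(o+H@[-70,0,0]).round(1),"heel",(o+H@[70,0,0]).round(1),"pitch %.2f yaw %.2f roll %.2f"%tuple(np.degrees([H[2,0],H[1,0],H[2,1]])),"F",(RN().T@s["force"]).round(1),"M",(RN().T@s["moment"]).round(2),"op %.4f g %.0f"%(s["opening"],s["gripper_force"]))
E
python3 -c "
from h import *
st(); f=grab('wrist'); cv2.imwrite('pics/pre.png',f['img']); import pickle; pickle.dump(f,open('wP.pkl','wb'))"
```

```text
t 9.73 TCP nest [ 13.1  -2.3 161.3] tip [-54.   -3.  110.4] heel [ 81.1  -1.8 146.8] pitch 14.88 yaw 0.48 roll -0.14 F [ 0.9 -0.3 -7.8] M [-0.01  0.58 -0.01] op 0.0558 g 90
```

View pics/pre.png

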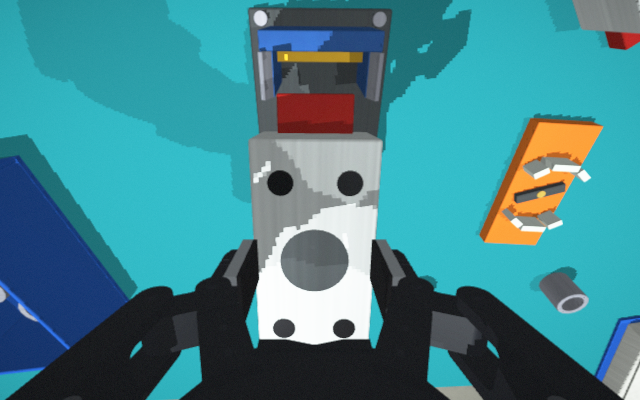

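The tongue (columns 277–354) lines up with the yellow lip (274–362), and both are visible in one picture. I'll refit the nest from this view to get the relative offset.

```bash
python3 - <<'E'
from h import *; import pickle
f=pickle.load(open("wP.pkl","rb")); m=1.-teal(f)
plate=[box(-.095,.095,-.055,.055,0,.012)]
ign=[box(a,b,s*.0345-.012,s*.0345+.012,.02,.078) for a,b in((-.079,-.038),(.042,.079)) for s in(-1,1)]+[box(-.03,.2,-.2,.2,0,.05)]
m[:,:235]=0; m[:,410:]=0
print("nest",fit([f],[m],plate,[.502,-.211,np.radians(-5.9)],ign,15))
hsv=cv2.cvtColor(f["img"],cv2.COLOR_BGR2HSV)
s=f["s"]; R=np.array(s["ee_rot"])@np.diag([-1,1,-1.])
red=(((hsv[...,0]<5)|(hsv[...,0]>175))&(hsv[...,1]>150)&(hsv[...,2]>60)); red[:85]=0;red[:,:250]=0;red[:,400:]=0
v,u=np.where(red); k=v.min()+1; uu=u[v==k]; print("tongue px",uu.min(),uu.max(),k)
tip=[np.array(s["tool_pos"])+R@(np.array([-70-8.1,y,12-31.7])*1e-3) for y in(-20,20)]; print("pred tip px",proj(f,tip).round(1).tolist())
yel=(hsv[...,0]>18)&(hsv[...,0]<32)&(hsv[...,1]>140); yel[80:]=0; v,u=np.where(yel); print("yellow",u.min(),u.max(),v.min(),v.max())
L=[RN()@np.array([x,y,z])*1e-3+N0 for x,z in((-61,38),) for y in(-31.25,31.25)]; print("pred lip px",proj(f,L).round(1).tolist())
for r in(54,58,61): uu=np.where(yel[r])[0]; print(r,uu.min(),uu.max()) if len(uu) else None
E
```

```text
nest (array([ 501.87, -210.76,   -5.97]), 99)
tongue px 277 353 95
pred tip px [[277.4, 94.0], [355.2, 94.0]]
yellow 277 362 52 62
pred lip px [[278.1, 62.0], [362.2, 62.7]]
54 277 361
58 278 361
61 282 361
```

Request:
{"op": "step_arm", "data": {"commands": [[[0.0004, 0.0038, -0.02, 0, 0, -0.0033], [0.0004, 0.0038, -0.04, 0, 0, -0.0033], [0.0004, 0.0038, -0.04, 0, 0, -0.0033], [0.0004, 0.0038, -0.04, 0, 0, -0.0033]]]}}

```text
time: 10.12
tool_pos: [0.5133, -0.2107, 0.1363]
ee_rot: [[-0.962, 0.1, 0.256], [0.096, 0.995, -0.027], [-0.257, -0.001, -0.966]]
force: [-1.0, 1.2, -7.4]
opening: 0.0561
gripper_force: 89.9
```

```bash
python3 -c "
from h import *
st()"
```

```text
t 10.12 TCP nest [ 11.4   0.5 136.3] tip [-56.    0.2  85.6] heel [ 79.3   0.6 121.6] pitch 14.74 yaw 0.17 roll -0.08 F [-1.1  1.1 -7.4] M [ 0.04  0.65 -0.04] op 0.0561 g 90
```

Request:
{"op": "step_arm", "data": {"commands": [[[0.0025, -0.0003, -0.02, 0, 0, 0], [0.0025, -0.0003, -0.04, 0, 0, 0], [0.0025, -0.0005, -0.06, 0, 0, 0], [0.0025, -0.0005, -0.078, 0, 0, 0], [0.0025, -0.0005, -0.095, 0, 0, 0], [0.0025, -0.0005, -0.107, 0, 0, 0], [0.0025, -0.0005, -0.115, 0, 0, 0], [0.0025, -0.0005, -0.115, 0, 0, 0]]]}}

```text
time: 10.78
tool_pos: [0.5145, -0.2112, 0.0673]
ee_rot: [[-0.961, 0.101, 0.257], [0.097, 0.995, -0.028], [-0.258, -0.002, -0.966]]
force: [-0.9, -0.3, -7.9]
opening: 0.0557
gripper_force: 89.9
```

```bash
python3 -c "
from h import *
st()"
```

```text
t 10.78 TCP nest [12.6  0.1 67.3] tip [-54.7  -0.2  16.5] heel [80.6  0.2 52.7] pitch 14.80 yaw 0.15 roll -0.10 F [-0.9 -0.4 -7.9] M [ 0.02  0.73 -0.  ] op 0.0557 g 90
```

Request:
{"op": "step_arm", "data": {"commands": [[[-0.006, 0.0006, -0.0015, 0, 0, 0], [-0.012, 0.0013, -0.003, 0, 0, 0], [-0.018, 0.0019, -0.003, 0, 0, 0], [-0.02, 0.0021, -0.003, 0, 0, 0], [-0.022, 0.0023, -0.003, 0, 0, 0], [-0.023, 0.0024, -0.003, 0, 0, 0], [-0.023, 0.0024, -0.003, 0, 0, 0]]]}}

```text
time: 11.37
tool_pos: [0.501, -0.2099, 0.0665]
ee_rot: [[-0.961, 0.101, 0.259], [0.097, 0.995, -0.028], [-0.26, -0.002, -0.966]]
force: [0.4, 1.1, -6.7]
opening: 0.056
gripper_force: 89.9
```

```bash
python3 -c "
from h import *
st()"
```

```text
t 11.37 TCP nest [-1.  -0.  66.5] tip [-68.1  -0.3  15.6] heel [67.   0.1 52. ] pitch 14.91 yaw 0.15 roll -0.12 F [ 0.3  1.1 -6.7] M [0.05 0.51 0.06] op 0.0560 g 90
```

Request:
{"op": "step_arm", "data": {"commands": [[[0.0023, -0.0002, -0.0047, 0.002, 0.019, 0], [0.0046, -0.0005, -0.0094, 0.004, 0.038, 0], [0.007, -0.0007, -0.014, 0.006, 0.057, 0], [0.0093, -0.001, -0.0187, 0.0079, 0.0763, 0], [0.0093, -0.001, -0.0187, 0.0079, 0.0763, 0], [0.0093, -0.001, -0.0187, 0.0079, 0.0763, 0]]]}}

```text
time: 11.87
tool_pos: [0.5067, -0.2104, 0.0546]
ee_rot: [[-0.985, 0.1, 0.141], [0.099, 0.995, -0.016], [-0.142, -0.002, -0.99]]
force: [-0.8, 0.0, -7.6]
opening: 0.0556
gripper_force: 89.9
```

```bash
python3 -c "
from h import *
st()"
```

```text
t 11.87 TCP nest [ 4.7  0.1 54.6] tip [-68.1  -0.2  12.1] heel [70.5  0.2 32. ] pitch 8.13 yaw 0.16 roll -0.09 F [-0.8 -0.  -7.6] M [0.04 0.38 0.01] op 0.0556 g 90
```

Request:
{"op": "step_arm", "data": {"commands": [[[-0.0012, 0.0001, 0, 0, 0, 0], [0.0, 0, -0.003, 0.0015, 0.015, 0], [0.0014, -0.0001, -0.0055, 0.003, 0.03, 0], [0.0028, -0.0003, -0.0083, 0.0047, 0.0455, 0], [0.0028, -0.0003, -0.0083, 0.0047, 0.0455, 0], [0.0028, -0.0003, -0.0083, 0.0047, 0.0455, 0]]]}}

```text
time: 12.37
tool_pos: [0.5081, -0.2106, 0.0499]
ee_rot: [[-0.992, 0.1, 0.071], [0.1, 0.995, -0.009], [-0.071, -0.001, -0.997]]
force: [-0.5, -0.1, -6.9]
opening: 0.0556
gripper_force: 89.9
```

```bash
python3 -c "
from h import *
st()"
```

```text
t 12.37 TCP nest [ 6.1  0.  49.9] tip [-69.5  -0.2  12.7] heel [70.1  0.1 22.7] pitch 4.08 yaw 0.14 roll -0.08 F [-0.5 -0.1 -6.9] M [0.01 0.18 0.02] op 0.0556 g 90
```

Request:
{"op": "step_arm", "data": {"commands": [[[0.0007, -0.0001, -0.003, 0.0015, 0.015, 0], [0.0015, -0.0002, -0.006, 0.003, 0.03, 0], [0.003, -0.0003, -0.0095, 0.0047, 0.045, 0], [0.003, -0.0003, -0.0108, 0.0047, 0.045, 0], [0.003, -0.0003, -0.0108, 0.0047, 0.045, 0], [0.003, -0.0003, -0.0108, 0.0047, 0.045, 0]]]}}

```text
time: 12.87
tool_pos: [0.5104, -0.211, 0.044]
ee_rot: [[-0.995, 0.1, 0.002], [0.1, 0.995, -0.002], [-0.002, -0.001, -1.0]]
force: [1.1, 0.6, -4.0]
opening: 0.0558
gripper_force: 90.5
```

```bash
python3 -c "
from h import *
st()"
```

```text
t 12.87 TCP nest [ 8.5 -0.1 44. ] tip [-69.6  -0.3  12.2] heel [70.4  0.  12.4] pitch 0.11 yaw 0.13 roll -0.08 F [ 1.   0.7 -4. ] M [ 0.08 -0.18 -0.01] op 0.0558 g 90
```

Request:
{"op": "step_arm", "data": {"commands": [[[0, 0, -0.002, 0, 0, 0], [0, 0, -0.003, 0, 0, 0]]]}}

```text
time: 13.03
tool_pos: [0.5105, -0.211, 0.0438]
ee_rot: [[-0.995, 0.1, 0.002], [0.1, 0.995, -0.002], [-0.002, -0.002, -1.0]]
force: [-3.3, 1.1, 13.7]
opening: 0.0556
gripper_force: 93.5
```

Request:
{"op": "step_arm", "data": {"commands": [[[0, 0, 0, 0, 0, 0], [0, 0, 0, 0, 0, 0], [0, 0, 0, 0, 0, 0], [0, 0, 0, 0, 0, 0], [0, 0, 0, 0, 0, 0]]], "claw": -1}}

```text
time: 13.45
tool_pos: [0.5099, -0.2108, 0.0416]
ee_rot: [[-0.995, 0.1, -0.001], [0.1, 0.995, -0.001], [0.001, -0.001, -1.0]]
force: [1.3, 0.1, -0.1]
opening: 0.0855
gripper_force: 0.0
```

Request:
{"op": "step_arm", "data": {"commands": [[[0, 0, 0.06, 0, 0, 0], [0, 0, 0.12, 0, 0, 0], [0, 0, 0.19, 0, 0, 0], [0, 0, 0.26, 0, 0, 0], [0, 0, 0.3, 0, 0, 0], [0, 0, 0.3, 0, 0, 0], [0, 0, 0.3, 0, 0, 0]]]}}

```text
time: 14.03
tool_pos: [0.511, -0.2113, 0.2234]
ee_rot: [[-0.995, 0.1, 0.003], [0.1, 0.995, -0.003], [-0.003, -0.002, -1.0]]
force: [-0.6, 0.7, 0.2]
opening: 0.0851
gripper_force: 0.0
```

```bash
python3 - <<'E'
from h import *; import pickle
st(); f=grab("wrist"); cv2.imwrite("pics/h1.png",f["img"]); pickle.dump(f,open("wH.pkl","wb"))
hsv=cv2.cvtColor(f["img"],cv2.COLOR_BGR2HSV)
w=((hsv[...,1]<40)&(hsv[...,2]>225)).astype(np.uint8); w=cv2.morphologyEx(w,cv2.MORPH_OPEN,np.ones((3,3)))
try: print(rect(f,w,.052,[.512,-.211,.052])[0])
except Exception as e: print(e)
E
```

```text
t 14.03 TCP nest [  9.1  -0.3 223.4] tip [-68.9  -0.6 191.4] heel [ 71.1  -0.2 191.9] pitch 0.18 yaw 0.15 roll -0.14 F [-0.6  0.7  0.2] M [-0.    0.02  0.01] op 0.0851 g 0
[ 511.   -212.44  118.68   60.     -6.25]
```

View pics/h1.png

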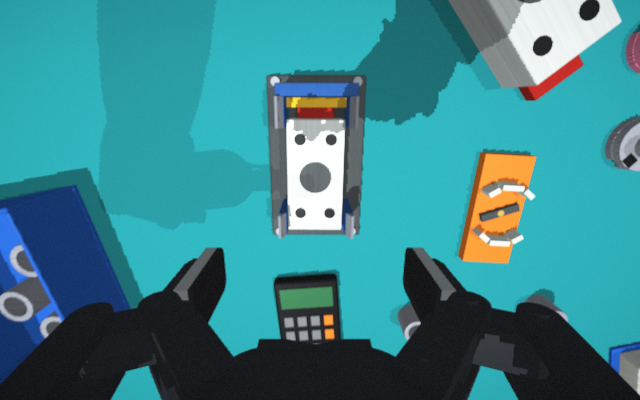

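The housing is bedded with its tongue under the lip: the white top is at (315,175) and level with the nest. Next is the spacer.

Request:
{"op": "step_arm", "data": {"commands": [[[0.125, 0.362, 0, 0, 0, -0.032], [0.125, 0.362, 0, 0, 0, -0.032], [0.125, 0.362, -0.02, 0, 0, -0.032], [0.125, 0.362, -0.06, 0, 0, -0.032], [0.125, 0.362, -0.11, 0, 0, -0.032], [0.125, 0.362, -0.15, 0, 0, -0.032], [0.125, 0.362, -0.15, 0, 0, -0.032], [0.125, 0.362, -0.15, 0, 0, -0.032]]]}}

```text
time: 14.75
tool_pos: [0.5803, 0.0089, 0.1249]
ee_rot: [[-0.989, 0.146, -0.013], [0.146, 0.989, -0.001], [0.013, -0.003, -1.0]]
force: [-0.7, -0.2, -0.2]
opening: 0.0856
gripper_force: 0.0
```

Request:
{"op": "step_arm", "data": {"commands": [[[0, 0, 0, 0, 0, 0], [0, 0, 0, 0, 0, 0], [0, 0, 0, 0, 0, 0]]]}}

```text
time: 15.0
tool_pos: [0.5852, 0.0054, 0.1326]
ee_rot: [[-0.988, 0.152, 0.0], [0.152, 0.988, -0.001], [-0.0, -0.001, -1.0]]
force: [0.6, -0.8, 0.5]
opening: 0.085
gripper_force: 0.0
```

```bash
python3 - <<'E'
from h import *; import pickle
f=grab("wrist"); pickle.dump(f,open("wS.pkl","wb")); s=f["s"]; print(s["tool_pos"],np.round(s["joint_vel"],1),"toolyaw",np.degrees(np.arctan2(-s["ee_rot"][0][1],s["ee_rot"][1][1])))
sp=[box(-.07,.07,-.03,.03,0,.014)]; br=[box(-.04,.04,-.04,.04,.014,.034),box(0.03,.09,-.08,.08,0,.04)]
print("spacer",fit([f],[1.-teal(f)],sp,[.586,.0055,-.156],br,15))
hsv=cv2.cvtColor(f["img"],cv2.COLOR_BGR2HSV)
u0=proj(f,[.586,.006,.02])[0].astype(int); print(u0)
g=np.zeros((400,640),bool); r=45; g[u0[1]-r:u0[1]+r,u0[0]-r:u0[0]+r]=True; g&=(hsv[...,2]<110)
n,l,stt,cc=cv2.connectedComponentsWithStats(g.astype(np.uint8))
for k in range(1,n):
    if stt[k,4]>150:
        v,u=np.where(l==k); P=lift(f,np.c_[u,v].astype(float),.02)[:,:2]*1000; d=np.linalg.svd(P-P.mean(0),full_matrices=False)[2][0]; print(stt[k],cv2.minAreaRect(P.astype(np.float32)),"yaw of y",np.degrees(np.arctan2(-d[0]*np.sign(d[1]),abs(d[1]))))
cv2.imwrite("pics/s1.png",cv2.resize(f["img"][max(0,u0[1]-120):u0[1]+100,u0[0]-130:u0[0]+130],None,fx=2.5,fy=2.5))
E
```

```text
[0.58523044 0.00539394 0.13260927] [-0.2 -0.5  0.4 -0.   0.2 -0.1] toolyaw -8.721437725779776
spacer (array([585.51,   5.31,  -9.77]), 44)
[316 192]
```

View pics/s1.png

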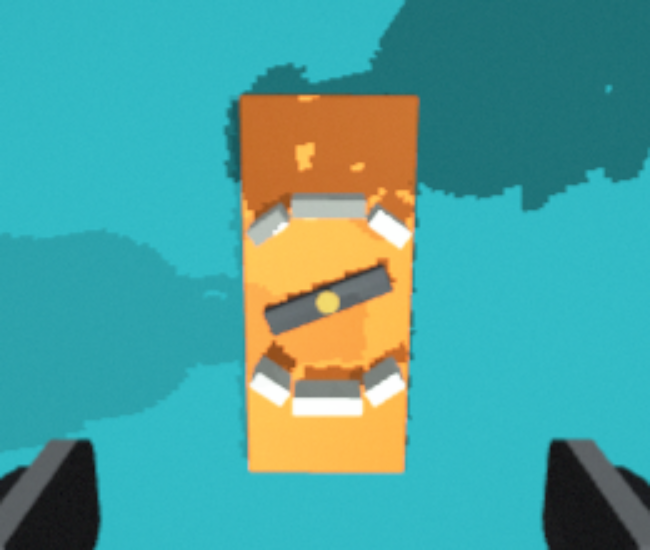

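The bar runs from (267,325) to (390,278) in the crop, about +22° from the spacer's y axis. Descend and grip.

Request:
{"op": "step_arm", "data": {"commands": [[[0, 0, -0.06, 0, 0, 0], [0, 0, -0.12, 0, 0, 0], [0, 0, -0.16, 0, 0, 0], [0, 0, -0.182, 0, 0, 0], [0, 0, -0.182, 0, 0, 0], [0, 0, -0.182, 0, 0, 0], [0, 0, -0.182, 0, 0, 0]]]}}

```text
time: 15.63
tool_pos: [0.5863, 0.0059, 0.0242]
ee_rot: [[-0.989, 0.151, 0.002], [0.151, 0.989, -0.001], [-0.002, -0.001, -1.0]]
force: [-0.2, 0.7, 0.7]
opening: 0.0852
gripper_force: 0.0
```

Request:
{"op": "step_arm", "data": {"commands": [[[0, 0, 0, 0, 0, 0], [0, 0, 0, 0, 0, 0], [0, 0, 0, 0, 0, 0], [0, 0, 0, 0, 0, 0], [0, 0, 0, 0, 0, 0], [0, 0, 0, 0, 0, 0]]], "claw": 1, "squeeze": 60}}

```text
time: 16.13
tool_pos: [0.5847, 0.0065, 0.0225]
ee_rot: [[-0.989, 0.15, -0.001], [0.15, 0.989, -0.001], [0.001, -0.001, -1.0]]
force: [-0.1, 0.7, 0.4]
opening: 0.012
gripper_force: 0.0
```

Request:
{"op": "step_arm", "data": {"commands": [[[0, 0, 0.06, 0, 0, 0], [0, 0, 0.12, 0, 0, 0], [0, 0, 0.19, 0, 0, 0], [0, 0, 0.25, 0, 0, 0], [0, 0, 0.25, 0, 0, 0], [0, 0, 0.25, 0, 0, 0]]]}}

```text
time: 16.63
tool_pos: [0.5868, 0.0066, 0.1752]
ee_rot: [[-0.989, 0.15, 0.005], [0.15, 0.989, -0.001], [-0.005, -0.0, -1.0]]
force: [-0.2, -0.3, -0.9]
opening: 0.0001
gripper_force: 0.0
```

```bash
python3 - <<'E'
from h import *; import pickle
s=robot.sense(); print(s["tool_pos"],s["force"],s["moment"],s["opening"])
f=grab("wrist"); cv2.imwrite("pics/s2.png",f["img"]); pickle.dump(f,open("wS2.pkl","wb"))
z=s["tool_pos"][2]-.0237; sp=[box(-.07,.07,-.03,.03,z,z+.014)]; br=[box(-.04,.04,-.06,.06,z,z+.034),box(0.0,.12,-.08,.08,z-.05,z+.05)]
m=1.-teal(f); m[:90]=0; p0=[s["tool_pos"][0],s["tool_pos"][1],-.152]
print("spacer",fit([f],[1.-teal(f)],sp,p0,br,15))
E
```

```text
[0.58683408 0.00656184 0.1752387 ] [-0.23846309 -0.25305494 -0.90769898] [-0.01119114 -0.024707   -0.02659828] 0.0001203444792016048
spacer (array([588.33,  14.76, -14.79]), 2181)
```

View pics/s2.png

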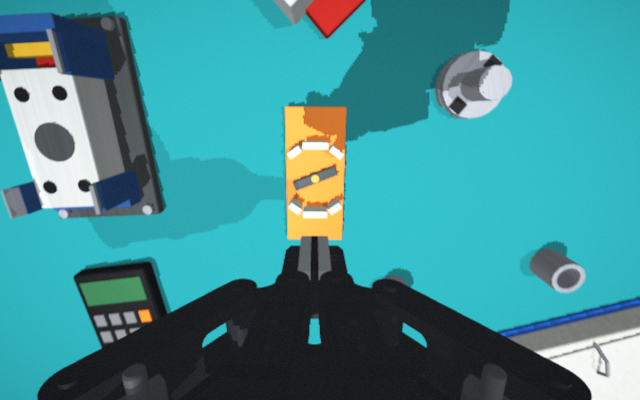

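The grip missed: the fingers shut at zero opening with the spacer still lying at (315,172). I'll check where the tips really are in the wrist image.

```bash
python3 - <<'E'
from h import *; import pickle
f=pickle.load(open("wS2.pkl","rb")); T=np.linalg.inv(np.array(f["T_tool_cam"])); K=f["camera_matrix"]
def pt(p): q=K@(T@np.r_[p,1])[:3]; return (q[:2]/q[2]).round(1)
for z in(-.02,-.01,0,.006,.015,.025,.035): print(z,pt([.011,0,z]),pt([0,0,z]),pt([-.011,0,z]))
sp=[box(-.07,.07,-.03,.03,0,.014)]; m=1.-teal(f); ig=[box(-.04,.04,-.04,.04,.014,.034),box(0.05,.12,-.08,.08,0,.05)]
print(fit([f],[m],sp,[.5855,.0053,-.156],ig,15))
c=f["img"][225:300,270:360]; print([tuple(f["img"][r,322]) for r in range(228,262,3)])
E
```

```text
-0.02 [316.5 247.7] [316.4 269.4] [316.4 290.2]
-0.01 [316.3 238.5] [316.3 259. ] [316.3 278.7]
0 [316.2 230.4] [316.2 249.9] [316.2 268.6]
0.006 [316.2 226. ] [316.2 244.9] [316.1 263. ]
0.015 [316.1 220. ] [316.1 238. ] [316.1 255.4]
0.025 [316. 214.] [316.  231.2] [316.  247.8]
0.035 [316.  208.6] [315.9 225. ] [315.9 240.9]
(array([585.01,   6.23,  -8.63]), 22)
[(np.uint8(87), np.uint8(199), np.uint8(255)), (np.uint8(89), np.uint8(200), np.uint8(255)), (np.uint8(89), np.uint8(202), np.uint8(255)), (np.uint8(107), np.uint8(104), np.uint8(99)), (np.uint8(105), np.uint8(101), np.uint8(96)), (np.uint8(106), np.uint8(103), np.uint8(98)), (np.uint8(105), np.uint8(102), np.uint8(97)), (np.uint8(103), np.uint8(101), np.uint8(94)), (np.uint8(105), np.uint8(102), np.uint8(97)), (np.uint8(104), np.uint8(101), np.uint8(96)), (np.uint8(104), np.uint8(100), np.uint8(95)), (np.uint8(105), np.uint8(101), np.uint8(96))]
```

The wrist image shows the real tips about 30 mm farther back than stated, roughly 5 mm behind the reported TCP. The spacer hasn't moved, so I'll go lower, to a TCP z of about 1 mm.

Request:
{"op": "step_arm", "data": {"commands": [[[-0.001, 0, -0.06, 0, 0, 0], [-0.001, 0, -0.12, 0, 0, 0], [-0.001, 0, -0.17, 0, 0, 0], [-0.001, 0, -0.21, 0, 0, 0], [-0.001, 0, -0.23, 0, 0, 0], [-0.001, 0, -0.23, 0, 0, 0]]], "claw": -1}}

```text
time: 17.18
tool_pos: [0.5787, 0.0064, 0.0287]
ee_rot: [[-0.989, 0.15, -0.013], [0.15, 0.989, -0.001], [0.013, -0.003, -1.0]]
force: [-0.0, 0.4, 0.0]
opening: 0.0722
gripper_force: 0.0
```

Request:
{"op": "step_arm", "data": {"commands": [[[0, 0, -0.01, 0, 0, 0], [0, 0, -0.02, 0, 0, 0], [0, 0, -0.03, 0, 0, 0], [0, 0, -0.04, 0, 0, 0], [0, 0, -0.04, 0, 0, 0]]]}}

```text
time: 17.6
tool_pos: [0.5836, 0.0065, 0.0095]
ee_rot: [[-0.989, 0.15, -0.002], [0.15, 0.989, -0.001], [0.002, -0.001, -1.0]]
force: [0.2, -0.8, 0.3]
opening: 0.0852
gripper_force: 0.0
```

```bash
python3 - <<'E'
from h import *
s=robot.sense(); print(s["tool_pos"],s["force"],s["opening"])
f=grab("wrist"); cv2.imwrite("pics/s3.png",f["img"]); d=grab("side"); u=proj(d,[.585,.006,.02])[0].astype(int)
c=cv2.resize(d["img"][u[1]-60:u[1]+50,u[0]-75:u[0]+75],None,fx=3.2,fy=3.2,interpolation=2)
b=f["img"][60:340:,180:460]; b=cv2.resize(b,(c.shape[0]*b.shape[1]//b.shape[0],c.shape[0])); im=np.hstack([c,b])[:, :800]; print(im.shape); cv2.imwrite("pics/s3.png",im)
E
```

```text
[0.5835814  0.00647798 0.00954491] [ 0.22057851 -0.78054167  0.31306512] 0.08516268006209943
(352, 800, 3)
```

View pics/s3.png

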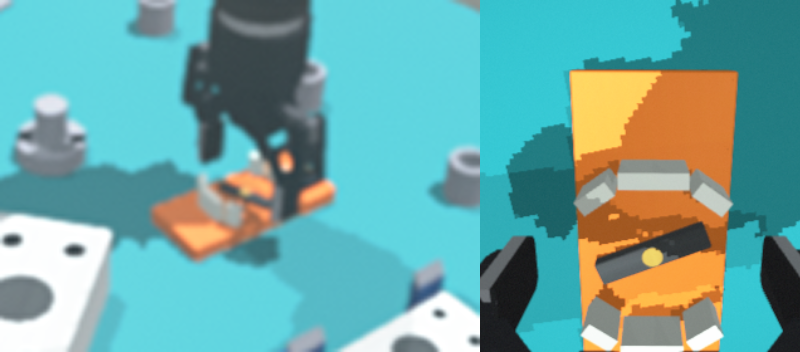

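The fingers straddle the spacer with the tips still well above the table. That was my 13th picture, over the limit of 10, so I'll work from numbers alone from here. Go down 10 mm more and close.

Request:
{"op": "step_arm", "data": {"commands": [[[0.002, 0, -0.009, 0, 0, 0], [0.002, 0, -0.018, 0, 0, 0], [0.002, 0, -0.018, 0, 0, 0], [0.002, 0, -0.018, 0, 0, 0]]]}}

```text
time: 18.03
tool_pos: [0.5848, 0.0065, -0.0009]
ee_rot: [[-0.989, 0.15, -0.002], [0.15, 0.989, -0.001], [0.002, -0.001, -1.0]]
force: [0.3, -0.2, -0.7]
opening: 0.0856
gripper_force: 0.0
```

Request:
{"op": "step_arm", "data": {"commands": [[[0, 0, 0, 0, 0, 0], [0, 0, 0, 0, 0, 0], [0, 0, 0, 0, 0, 0], [0, 0, 0, 0, 0, 0]]], "claw": 1, "squeeze": 60}}

```text
time: 18.37
tool_pos: [0.5858, 0.0065, 0.0002]
ee_rot: [[-0.989, 0.15, -0.0], [0.15, 0.989, -0.001], [0.0, -0.001, -1.0]]
force: [-1.0, 1.1, 4.6]
opening: 0.0582
gripper_force: 65.2
```

Request:
{"op": "step_arm", "data": {"commands": [[[0, 0, 0.03, 0, 0, 0], [0, 0, 0.08, 0, 0, 0], [0, 0, 0.14, 0, 0, 0], [0, 0, 0.2, 0, 0, 0], [0, 0, 0.25, 0, 0, 0], [0, 0, 0.25, 0, 0, 0], [0, 0, 0.25, 0, 0, 0]]]}}

```text
time: 18.95
tool_pos: [0.5866, 0.0065, 0.1511]
ee_rot: [[-0.989, 0.15, 0.003], [0.15, 0.989, -0.001], [-0.003, -0.001, -1.0]]
force: [0.2, -0.8, -4.2]
opening: 0.0575
gripper_force: 65.8
```

```bash
python3 - <<'E'
from h import *; import pickle
s=robot.sense(); print(s["tool_pos"],s["force"],s["moment"],s["opening"],s["gripper_force"])
f=grab("wrist"); pickle.dump(f,open("wS4.pkl","wb"))
z=s["tool_pos"][2]; sp=[box(-.07,.07,-.03,.03,z,z+.014)]; br=[box(-.04,.04,-.06,.06,z,z+.034),box(-0.01,.12,-.08,.08,z-.05,z+.05)]
p0=[s["tool_pos"][0],s["tool_pos"][1],-.152]
for dz in(-.003,0,.003):
    sp=[box(-.07,.07,-.03,.03,z+dz,z+dz+.014)]; print("spacer",fit([f],[1.-teal(f)],sp,p0,br,15))
hsv=cv2.cvtColor(f["img"],cv2.COLOR_BGR2HSV); o=(hsv[...,0]>5)&(hsv[...,0]<25)&(hsv[...,1]>120); o=cv2.morphologyEx(o.astype(np.uint8),cv2.MORPH_CLOSE,np.ones((15,15)))
v,u=np.where(o); print(u.min(),u.max(),v.min(),v.max()); print(proj(f,place(box(-.07,.07,-.03,.03,z,z+.014),p0)).round(0).tolist())
E
```

```text
[0.58662264 0.00650637 0.1510741 ] [ 0.21382223 -0.80063114 -4.18821309] [-0.06583041  0.02622096 -0.01057562] 0.057543033614431895 65.80558061599731
spacer (array([586.58,   5.67,  -8.6 ]), 173)
spacer (array([586.53,   5.55,  -8.7 ]), 95)
spacer (array([586.5 ,   5.55,  -8.68]), 285)
0 386 36 386
[[251.0, 111.0], [244.0, 112.0], [382.0, 111.0], [389.0, 112.0], [265.0, 357.0], [261.0, 378.0], [367.0, 358.0], [371.0, 378.0]]
```

Request:
{"op": "step_arm", "data": {"commands": [[[-0.131, -0.362, 0, 0, 0, 0.033], [-0.131, -0.362, 0, 0, 0, 0.033], [-0.131, -0.362, 0, 0, 0, 0.033], [-0.131, -0.362, 0, 0, 0, 0.033], [-0.131, -0.362, 0, 0, 0, 0.033], [-0.131, -0.362, 0, 0, 0, 0.033], [-0.131, -0.362, 0, 0, 0, 0.033], [-0.131, -0.362, 0, 0, 0, 0.033]]]}}

```text
time: 19.67
tool_pos: [0.5043, -0.2111, 0.1469]
ee_rot: [[-0.995, 0.102, -0.006], [0.102, 0.995, 0.001], [0.006, 0.001, -1.0]]
force: [-0.7, 0.2, -2.8]
opening: 0.0578
gripper_force: 66.0
```

Request:
{"op": "step_arm", "data": {"commands": [[[0, 0, 0, 0, 0, 0], [0, 0, 0, 0, 0, 0], [0, 0, 0, 0, 0, 0]]]}}

```text
time: 19.92
tool_pos: [0.5067, -0.2094, 0.1488]
ee_rot: [[-0.995, 0.097, -0.003], [0.097, 0.995, -0.0], [0.003, -0.001, -1.0]]
force: [0.7, 0.0, -2.6]
opening: 0.0578
gripper_force: 66.0
```

```bash
python3 - <<'E'
from h import *; import pickle
st(0,0); f=grab("wrist"); pickle.dump(f,open("wS5.pkl","wb")); m=1.-teal(f)
plate=[box(-.095,.095,-.055,.055,0,.012)]
ign=[box(a,b,s*.0345-.012,s*.0345+.012,.02,.078) for a,b in((-.079,-.038),(.042,.079)) for s in(-1,1)]+[box(-.05,.2,-.2,.2,0,.05)]
m[:,:200]=0; m[:,440:]=0
print("nest",fit([f],[m],plate,[.502,-.211,np.radians(-5.9)],ign,15))
hsv=cv2.cvtColor(f["img"],cv2.COLOR_BGR2HSV)
o=(hsv[...,0]>5)&(hsv[...,0]<25)&(hsv[...,1]>120); o[:, :200]=0;o[:,440:]=0; o[200:]=0
y=o&(hsv[...,0]>20)
v,u=np.where(o&(hsv[...,0]<=19)); 
for r in range(v.min()+4,v.min()+30,6): print("orange row",r,u[v==r].min(),u[v==r].max())
z=f["s"]["tool_pos"][2]; p0=[*f["s"]["tool_pos"][:2],np.radians(-5.7)]
print(proj(f,place(np.array([[-.07,-.03,z+.014],[-.07,.03,z+.014],[0,-.03,z+.014],[0,.03,z+.014]]),p0)).round(1).tolist())
bl=(hsv[...,0]>103)&(hsv[...,0]<125)&(hsv[...,1]>120); bl[:,:200]=0; bl[:,440:]=0; bl[150:]=0; v,u=np.where(bl); print("blue",u.min(),u.max(),v.min(),v.max())
L=[RN()@np.array([x,yy,z])*1e-3+N0 for x,z in((-79,70),(-71,70)) for yy in(-39.25,39.25)]; print("pred wall",proj(f,L).round(1).tolist())
E
```

```text
t 19.92 TCP nest [  4.6   1.1 148.8] tip [-65.4   0.7 149. ] heel [ 74.6   1.5 148.6] pitch -0.15 yaw 0.34 roll -0.03 F [ 0.7  0.1 -2.6] M [-0.   -0.02 -0.02] op 0.0578 g 66
nest (array([ 502.12, -210.19,   -5.62]), 38)
orange row 115 243 386
orange row 121 244 385
orange row 127 244 385
orange row 133 245 385
orange row 139 245 384
[[244.9, 111.6], [389.3, 111.9], [253.9, 262.9], [378.8, 263.3]]
blue 258 370 83 110
pred wall [[258.8, 89.7], [371.4, 90.3], [259.3, 101.7], [370.7, 102.3]]
```

Request:
{"op": "step_arm", "data": {"commands": [[[0.001, -0.0008, -0.05, 0, 0, 0], [0.001, -0.0008, -0.09, 0, 0, 0], [0.001, -0.0008, -0.115, 0, 0, 0], [0.001, -0.0008, -0.125, 0, 0, 0], [0.001, -0.0008, -0.135, 0, 0, 0], [0.001, -0.0008, -0.142, 0, 0, 0], [0.001, -0.0008, -0.142, 0, 0, 0]]]}}

```text
time: 20.55
tool_pos: [0.5077, -0.211, 0.0643]
ee_rot: [[-0.995, 0.098, -0.001], [0.098, 0.995, -0.001], [0.001, -0.001, -1.0]]
force: [-0.5, 0.4, -2.3]
opening: 0.0578
gripper_force: 65.9
```

```bash
python3 -c "
from h import *
st(0,0)"
```

```text
t 20.55 TCP nest [ 5.7 -0.4 64.3] tip [-64.3  -0.7  64.4] heel [75.7 -0.1 64.2] pitch -0.06 yaw 0.26 roll -0.07 F [-0.5  0.4 -2.3] M [0.1 0.  0. ] op 0.0578 g 66
```

Request:
{"op": "step_arm", "data": {"commands": [[[0.0001, 0.0012, -0.005, 0, 0, 0], [0.0001, 0.0012, -0.01, 0, 0, 0], [0.0001, 0.0012, -0.015, 0, 0, 0], [0.0001, 0.0012, -0.019, 0, 0, 0], [0.0001, 0.0012, -0.0208, 0, 0, 0], [0.0001, 0.0012, -0.0208, 0, 0, 0]]]}}

```text
time: 21.05
tool_pos: [0.5074, -0.2105, 0.0523]
ee_rot: [[-0.995, 0.099, -0.001], [0.099, 0.995, -0.001], [0.001, -0.001, -1.0]]
force: [-1.0, 0.1, 0.9]
opening: 0.0577
gripper_force: 66.3
```

```bash
python3 -c "
from h import *
st(0,0)"
```

```text
t 21.05 TCP nest [ 5.4  0.  52.3] tip [-64.6  -0.2  52.3] heel [75.4  0.3 52.2] pitch -0.06 yaw 0.23 roll -0.07 F [-1.   0.   0.9] M [0.08 0.19 0.04] op 0.0577 g 66
```

Request:
{"op": "step_arm", "data": {"commands": [[[-0.003, 0.0003, 0, 0, 0, 0], [-0.006, 0.0006, 0, 0, 0, 0], [-0.009, 0.0009, 0, 0, 0, 0], [-0.011, 0.0011, 0, 0, 0, 0], [-0.012, 0.0013, 0, 0, 0, 0], [-0.0133, 0.0014, 0, 0, 0, 0], [-0.0133, 0.0014, 0, 0, 0, 0]]]}}

```text
time: 21.63
tool_pos: [0.5002, -0.2099, 0.0522]
ee_rot: [[-0.995, 0.099, 0.0], [0.099, 0.995, -0.002], [-0.001, -0.001, -1.0]]
force: [2.8, -0.9, 1.6]
opening: 0.0579
gripper_force: 66.4
```

```bash
python3 -c "
from h import *
st(0,0)"
```

```text
t 21.63 TCP nest [-1.8 -0.1 52.2] tip [-71.8  -0.4  52.2] heel [68.2  0.2 52.3] pitch 0.03 yaw 0.23 roll -0.08 F [ 2.8 -0.7  1.6] M [ 0.1  -0.48 -0.1 ] op 0.0579 g 66
```

Request:
{"op": "step_arm", "data": {"commands": [[[-0.0015, 0.0002, 0, 0, 0, 0], [-0.003, 0.0003, 0, 0, 0, 0], [-0.003, 0.0003, 0, 0, 0, 0]]]}}

```text
time: 21.88
tool_pos: [0.5002, -0.2099, 0.0524]
ee_rot: [[-0.995, 0.099, 0.004], [0.099, 0.995, -0.002], [-0.004, -0.001, -1.0]]
force: [6.5, -0.7, -1.6]
opening: 0.0578
gripper_force: 66.0
```

```bash
python3 -c "
from h import *
st(0,0)"
```

```text
t 21.88 TCP nest [-1.8 -0.1 52.4] tip [-71.8  -0.4  52.1] heel [68.2  0.2 52.6] pitch 0.21 yaw 0.24 roll -0.07 F [ 6.6  0.  -1.6] M [ 0.11 -1.29 -0.12] op 0.0578 g 66
```

The spacer is touching the wall: it has stopped moving and Fx rose to 6.6 N. Ease off a little, release and lift.

Request:
{"op": "step_arm", "data": {"commands": [[[0.0015, -0.0002, -0.001, 0, 0, 0], [0.0015, -0.0002, -0.001, 0, 0, 0]]]}}

```text
time: 22.05
tool_pos: [0.5002, -0.2099, 0.0522]
ee_rot: [[-0.995, 0.099, 0.002], [0.099, 0.995, -0.002], [-0.002, -0.001, -1.0]]
force: [3.8, 0.3, 3.9]
opening: 0.0581
gripper_force: 66.7
```

Request:
{"op": "step_arm", "data": {"commands": [[[0, 0, 0, 0, 0, 0], [0, 0, 0, 0, 0, 0], [0, 0, 0, 0, 0, 0], [0, 0, 0, 0, 0, 0], [0, 0, 0, 0, 0, 0]]], "claw": -1}}

```text
time: 22.47
tool_pos: [0.4975, -0.2094, 0.0508]
ee_rot: [[-0.995, 0.099, -0.003], [0.099, 0.995, -0.001], [0.003, -0.001, -1.0]]
force: [0.2, -0.3, 0.7]
opening: 0.0855
gripper_force: 0.0
```

Request:
{"op": "step_arm", "data": {"commands": [[[0, 0, 0.06, 0, 0, 0], [0, 0, 0.12, 0, 0, 0], [0, 0, 0.19, 0, 0, 0], [0, 0, 0.26, 0, 0, 0], [0.03, 0, 0.3, 0, 0, 0], [0.03, 0, 0.3, 0, 0, 0], [0.03, 0, 0.3, 0, 0, 0]]]}}

```text
time: 23.05
tool_pos: [0.5179, -0.2101, 0.233]
ee_rot: [[-0.995, 0.098, 0.002], [0.098, 0.995, -0.003], [-0.002, -0.002, -1.0]]
force: [-1.3, -0.3, -0.8]
opening: 0.0852
gripper_force: 0.0
```

```bash
python3 - <<'E'
from h import *; import pickle
st(0,0); f=grab("wrist"); pickle.dump(f,open("wT.pkl","wb")); m=1.-teal(f)
hsv=cv2.cvtColor(f["img"],cv2.COLOR_BGR2HSV)
o=(hsv[...,0]>5)&(hsv[...,0]<20)&(hsv[...,1]>120); o[:, :200]=0;o[:,440:]=0; o[260:]=0
k=cv2.morphologyEx(o.astype(np.uint8),cv2.MORPH_CLOSE,np.ones((21,21)))
r,P=rect(f,k,.066,[.501,-.2105,.066]); print("spacer top",r)
D=RN().T[:2,:2]@(P.T/1e3-N0[:2,None])*1e3; print("nest x range",D[0].min(),D[0].max(),"y",D[1].min(),D[1].max())
# bar
u0=proj(f,[.501,-.2107,.072])[0].astype(int); r=30; g=np.zeros((400,640),bool); g[u0[1]-r:u0[1]+r,u0[0]-r:u0[0]+r]=True; g&=(hsv[...,2]<120)&(hsv[...,1]<110)
n,l,S,cc=cv2.connectedComponentsWithStats(g.astype(np.uint8)); print(u0)
for i in range(1,n):
    if S[i,4]>60:
        v,u=np.where(l==i); P=lift(f,np.c_[u,v].astype(float),.072)[:,:2]*1000; q=cv2.minAreaRect(P.astype(np.float32)); d=np.linalg.svd(P-P.mean(0),full_matrices=False)[2][0]; print(S[i],np.round(q[0],1),np.round(q[1],1),round(q[2],1),"yaw of y",np.degrees(np.arctan2(-d[0]*np.sign(d[1]),abs(d[1]))))
# look for the disc with the network
print([(np.round(d["xyz"],3).tolist(),round(d["p"],2)) for d in robot.spot_in(f,"disc")],[(np.round(d["xyz"],3).tolist(),round(d["p"],2)) for d in robot.spot_in(f,"seat")])
E
```

```text
t 23.05 TCP nest [ 15.9   1.6 233. ] tip [-54.1   1.3 232.8] heel [ 85.8   1.9 233.2] pitch 0.14 yaw 0.25 roll -0.14 F [-1.2 -0.4 -0.8] M [-0.03  0.04  0.03] op 0.0852 g 0
spacer top [ 499.5  -211.08  141.24   61.73   -5.99]
nest x range -72.51158187617578 67.76387137887626 y -31.70804148840161 29.026566756703012
[313 163]
[283 135   2  57  70] [ 498.5 -241.3] [ 1.  57.7] 82.6 yaw of y 83.29331839564719
[312 150  23  14 127] [ 495.6 -200.1] [ 9.1 21.4] 17.6 yaw of y 12.192779347005768
[([0.517, 0.151, 0.019], 0.79)] [([0.491, -0.208, 0.061], 0.89), ([0.468, -0.198, 0.011], 0.72)]
```

The spacer is in place, seen at (499.5, −211.1) mm, 141 x 62 mm. Now I'll measure the bar angle more exactly and locate the disc from stored frames.

```bash
python3 - <<'E'
from h import *; import pickle
for k,c,z,y0 in(("wS",[.5855,.0055],.02,-9.2),("wS4",[.5865,.0056],.171,-8.7),("wT",[.4998,-.2105],.072,-6)):
    f=pickle.load(open(k+".pkl","rb")); hsv=cv2.cvtColor(f["img"],cv2.COLOR_BGR2HSV)
    P=top(f,c[0]-.03,c[0]+.03,c[1]-.03,c[1]+.03,z,4); h=cv2.cvtColor(P,cv2.COLOR_BGR2HSV)
    g=((h[...,1]<100)&(h[...,2]<130)).astype(np.uint8); yy,xx=np.mgrid[:240,:240]; g[(abs(np.hypot(xx-120,yy-120))>98)]=0
    g=cv2.morphologyEx(g,cv2.MORPH_CLOSE,np.ones((25,25)))
    n,l,S,_=cv2.connectedComponentsWithStats(g)
    for i in range(1,n):
        if S[i,4]>600: 
            v,u=np.where(l==i); X=-(v-120)/4.;Y=-(u-120)/4.; Q=np.c_[X,Y]; d=np.linalg.svd(Q-Q.mean(0),full_matrices=False)[2][0]; d*=np.sign(d[1]); print(k,S[i,4]/16,Q.mean(0).round(1),"size",np.round(cv2.minAreaRect(Q.astype(np.float32))[1],1),"yaw",np.degrees(np.arctan2(-d[0],d[1])).round(1),"rel",(np.degrees(np.arctan2(-d[0],d[1]))-y0).round(1))
for k in("wA","wN"):
    f=pickle.load(open(k+".pkl","rb")); hsv=cv2.cvtColor(f["img"],cv2.COLOR_BGR2HSV); u0=proj(f,[.515,.165,.02])[0]; m=(1-teal(f)).astype(np.uint8)
    cs,_=cv2.findContours(m,0,1); c=min([c for c in cs if 300<cv2.contourArea(c)<8000],key=lambda c:np.hypot(*(c[:,0].mean(0)-u0)))
    # flange bottom/top circle: fit x,y of cylinder+stud silhouettes
    a=np.linspace(0,2*np.pi,40); cyl=lambda r,z0,z1:np.array([[r*np.cos(t),r*np.sin(t),z] for t in a for z in(z0,z1)])
    print(k,cv2.boundingRect(c),"disc",fit([f],[m.astype(float)],[cyl(.03,0,.018),cyl(.014,.018,.052)],[.515,.165,0],(),21))
E
```

```text
wS 382.125 [-0.8  0.7] size [10.1 45.3] yaw 13.0 rel 22.2
wS4 475.9375 [-1.3 -0.1] size [11.6 45.6] yaw 13.3 rel 22.0
wT 316.1875 [-1.3 -0.3] size [ 9.  44.6] yaw 15.9 rel 21.9
wA (202, 174, 52, 50) disc (array([519.81, 166.55,  -2.15]), 94)
wN (533, 144, 70, 49) disc (array([519.89, 167.06,  -2.26]), 148)
```

Request:
{"op": "step_arm", "data": {"commands": [[[0, 0.3, 0, 0, 0, -0.079], [0, 0.3, 0, 0, 0, -0.158], [0, 0.3, 0, 0, 0, -0.237], [0, 0.3, 0, 0, 0, -0.316], [0, 0.3, 0, 0, 0, -0.395], [0, 0.3, 0, 0, 0, -0.474], [0, 0.3, 0, 0, 0, -0.553], [0, 0.3, 0, 0, 0, -0.553]]]}}

```text
time: 23.87
tool_pos: [0.5145, -0.0287, 0.2292]
ee_rot: [[-0.565, 0.825, -0.006], [0.825, 0.565, 0.0], [0.004, -0.005, -1.0]]
force: [0.3, -0.5, 0.4]
opening: 0.0855
gripper_force: 0.0
```

Request:
{"op": "step_arm", "data": {"commands": [[[0.009, 0.327, 0, 0, 0, -0.07], [0.009, 0.327, 0, 0, 0, -0.138], [0.009, 0.327, -0.04, 0, 0, -0.138], [0.009, 0.327, -0.08, 0, 0, -0.138], [0.009, 0.327, -0.12, 0, 0, -0.138], [0.009, 0.327, -0.15, 0, 0, -0.138], [0.009, 0.327, -0.15, 0, 0, -0.138], [0.009, 0.327, -0.15, 0, 0, -0.138]]]}}

```text
time: 24.53
tool_pos: [0.5184, 0.1659, 0.1382]
ee_rot: [[-0.378, 0.926, -0.009], [0.926, 0.378, -0.002], [0.001, -0.01, -1.0]]
force: [0.1, -0.7, -0.3]
opening: 0.0852
gripper_force: 0.0
```

Request:
{"op": "step_arm", "data": {"commands": [[[0, 0, 0, 0, 0, 0], [0, 0, 0, 0, 0, 0], [0, 0, 0, 0, 0, 0]]]}}

```text
time: 24.78
tool_pos: [0.5231, 0.1659, 0.1429]
ee_rot: [[-0.375, 0.927, 0.001], [0.927, 0.375, 0.001], [0.001, 0.002, -1.0]]
force: [-0.8, -0.1, 0.1]
opening: 0.0856
gripper_force: 0.0
```

```bash
cat >> h.py <<'E'
_a=np.linspace(0,2*np.pi,40)
def cyl(r,z0,z1): return np.array([[r*np.cos(t),r*np.sin(t),z] for t in _a for z in(z0,z1)])
def tyaw(s): return np.degrees(np.arctan2(-s["ee_rot"][0][1],s["ee_rot"][1][1]))
def marks(f,c,z):
    P=top(f,c[0]-.032,c[0]+.032,c[1]-.032,c[1]+.032,z,4); h=cv2.cvtColor(P,cv2.COLOR_BGR2HSV); yy,xx=np.mgrid[:256,:256]; r=np.hypot(xx-128,yy-128)/4
    g=((h[...,2]<70)&(r>16)&(r<31)).astype(np.uint8); n,l,S,C=cv2.connectedComponentsWithStats(g)
    for i in range(1,n):
        if S[i,4]>150: X,Y=-(C[i][1]-128)/4,-(C[i][0]-128)/4; print("mark area",S[i,4]/16,"at",round(X,1),round(Y,1),"yaw of y mod 180",round((np.degrees(np.arctan2(-X,Y))+90)%180-90,1))
    return P
E
python3 - <<'E'
from h import *; import pickle
f=grab("wrist"); pickle.dump(f,open("wD.pkl","wb")); s=f["s"]; print(s["tool_pos"],"yaw",tyaw(s),np.round(s["joint_vel"],1)); m=1.-teal(f)
p,e=fit([f],[m],[cyl(.03,0,.018),cyl(.014,.018,.052)],[.5198,.167,0],(),15); print("disc",p,e)
marks(f,p[:2]/1e3,.018)
E
```

```text
[0.52306218 0.16586699 0.14289656] yaw -67.95412187076221 [ 0.1 -0.1 -0.  -0.2 -0.   0.1]
disc [519.77 166.82  -0.53] 118
mark area 101.4375 at -14.6 14.6 yaw of y mod 180 45.0
```

```bash
python3 - <<'E'
from h import *; import pickle
for k in("wN","wS2","wA","wS"):
    f=pickle.load(open(k+".pkl","rb")); print(k)
    try: marks(f,[.5198,.1668],.018)
    except Exception as e: print(e)
E
```

```text
wN
mark area 114.875 at 16.0 -15.4 yaw of y mod 180 46.0
mark area 119.125 at -15.8 16.4 yaw of y mod 180 43.9
wS2
mark area 107.5625 at 15.0 -15.7 yaw of y mod 180 43.7
mark area 66.3125 at -18.5 15.7 yaw of y mod 180 49.7
wA
mark area 105.1875 at -14.1 14.1 yaw of y mod 180 45.0
wS
mark area 127.75 at 15.8 -15.4 yaw of y mod 180 45.9
mark area 86.0 at -17.9 16.1 yaw of y mod 180 47.9
```

Request:
{"op": "step_arm", "data": {"commands": [[[-0.005, 0.002, -0.06, 0, 0, 0], [-0.005, 0.002, -0.1, 0, 0, 0], [-0.005, 0.002, -0.14, 0, 0, 0], [-0.005, 0.002, -0.17, 0, 0, 0], [-0.005, 0.002, -0.19, 0, 0, 0], [-0.005, 0.002, -0.19, 0, 0, 0], [-0.005, 0.002, -0.19, 0, 0, 0]]]}}

```text
time: 25.42
tool_pos: [0.5191, 0.1673, 0.0277]
ee_rot: [[-0.376, 0.927, -0.002], [0.927, 0.376, 0.001], [0.001, -0.001, -1.0]]
force: [0.0, -0.0, 0.2]
opening: 0.0852
gripper_force: 0.0
```

The slot is at about +45° and the bar at +16°, so the disc needs a turn of about −29°. Grip the stud.

Request:
{"op": "step_arm", "data": {"commands": [[[0, 0, 0, 0, 0, 0], [0, 0, 0, 0, 0, 0], [0, 0, 0, 0, 0, 0], [0, 0, 0, 0, 0, 0], [0, 0, 0, 0, 0, 0], [0, 0, 0, 0, 0, 0]]], "claw": 1, "squeeze": 50}}

```text
time: 25.92
tool_pos: [0.5196, 0.1681, 0.0282]
ee_rot: [[-0.377, 0.926, 0.0], [0.926, 0.377, 0.001], [0.001, 0.001, -1.0]]
force: [-0.5, -0.4, 4.6]
opening: 0.0263
gripper_force: 48.9
```

Request:
{"op": "step_arm", "data": {"commands": [[[0, 0, 0.05, 0, 0, 0], [0, 0, 0.1, 0, 0, 0], [0, 0, 0.16, 0, 0, 0], [0, 0, 0.22, 0, 0, 0], [0, 0, 0.25, 0, 0, 0], [0, 0, 0.25, 0, 0, 0], [0, 0, 0.25, 0, 0, 0]]]}}

```text
time: 26.5
tool_pos: [0.519, 0.1679, 0.1771]
ee_rot: [[-0.377, 0.926, -0.001], [0.926, 0.377, 0.001], [0.001, -0.0, -1.0]]
force: [-1.4, -1.0, -4.8]
opening: 0.0263
gripper_force: 51.0
```

```bash
python3 - <<'E'
from h import *; import pickle
f=grab("wrist"); pickle.dump(f,open("wD2.pkl","wb")); s=f["s"]; print(s["tool_pos"],"yaw",tyaw(s),s["force"],s["moment"],s["opening"]); m=1.-teal(f)
hsv=cv2.cvtColor(f["img"],cv2.COLOR_BGR2HSV); m[(hsv[...,2]<60)]=0
for b in(.0265,.0285,.0305):
    z=s["tool_pos"][2]-b; ig=[box(-.1,.1,-.1,.1,z+.03,z+.12)]
    p,e=fit([f],[m],[cyl(.03,z,z+.018)],[*s["tool_pos"][:2],0],[cyl(.014,z+.018,z+.052)],11); print("disc",p,e)
marks(f,p[:2]/1e3,z+.018)
E
```

```text
[0.51896809 0.1678951  0.17710061] yaw -67.85206092890454 [-1.44990446 -0.95418871 -4.82507955] [-0.00888286  0.03379925 -0.00592951] 0.02633605861708209
disc [5.1910e+02 1.6622e+02 3.0000e-01] 1120
disc [5.1933e+02 1.6592e+02 3.2000e-01] 1104
disc [5.1943e+02 1.6560e+02 3.6000e-01] 1086
mark area 33.75 at 28.3 4.6 yaw of y mod 180 -80.7
mark area 98.875 at 21.8 -4.7 yaw of y mod 180 77.9
mark area 96.1875 at -12.3 -18.6 yaw of y mod 180 -33.5
mark area 156.375 at -16.0 16.0 yaw of y mod 180 44.9
mark area 36.125 at -23.5 -16.3 yaw of y mod 180 -55.2
```

Request:
{"op": "step_arm", "data": {"commands": [[[-0.015, -0.314, 0, 0, 0, 0], [-0.015, -0.314, 0, 0, 0, -0.07], [-0.015, -0.314, 0, 0, 0, -0.14], [-0.015, -0.314, 0, 0, 0, -0.21], [-0.015, -0.314, 0, 0, 0, -0.28], [-0.015, -0.314, 0, 0, 0, -0.3256], [-0.015, -0.314, 0, 0, 0, -0.3256]]]}}

```text
time: 27.13
tool_pos: [0.5074, -0.022, 0.1742]
ee_rot: [[0.129, 0.992, -0.007], [0.992, -0.129, 0.002], [0.001, -0.007, -1.0]]
force: [0.9, -0.0, -3.9]
opening: 0.0263
gripper_force: 50.9
```

Request:
{"op": "step_arm", "data": {"commands": [[[-0.016, -0.3135, -0.02, 0, 0, 0], [-0.016, -0.3135, -0.04, 0, 0, 0], [-0.016, -0.3135, -0.06, 0, 0, 0], [-0.016, -0.3135, -0.06, 0, 0, 0], [-0.016, -0.3135, -0.06, 0, 0, 0], [-0.016, -0.3135, -0.06, 0, 0, 0], [-0.016, -0.3135, -0.06, 0, 0, 0]]]}}

```text
time: 27.72
tool_pos: [0.4987, -0.2085, 0.1386]
ee_rot: [[0.125, 0.992, -0.005], [0.992, -0.125, 0.004], [0.003, -0.006, -1.0]]
force: [0.2, 0.1, -3.3]
opening: 0.0265
gripper_force: 50.9
```

Request:
{"op": "step_arm", "data": {"commands": [[[0, 0, 0, 0, 0, 0], [0, 0, 0, 0, 0, 0], [0, 0, 0, 0, 0, 0], [0, 0, 0, 0, 0, 0]]]}}

```text
time: 28.05
tool_pos: [0.5005, -0.2075, 0.1414]
ee_rot: [[0.122, 0.992, -0.001], [0.992, -0.122, 0.002], [0.001, -0.001, -1.0]]
force: [-0.1, -0.2, -4.4]
opening: 0.0264
gripper_force: 50.9
```

```bash
python3 - <<'E'
from h import *; import pickle
f=grab("wrist"); pickle.dump(f,open("wD3.pkl","wb")); s=f["s"]; print(s["tool_pos"],"yaw",tyaw(s),s["force"],s["moment"],s["opening"],s["joint_vel"].round(1))
E
```

```text
[ 0.50053604 -0.20751203  0.14138719] yaw -97.0304996825679 [-0.14135716 -0.24935998 -4.35546482] [-6.79958624e-05 -3.73889783e-02  1.13680329e-02] 0.026398722771050927 [-0.2 -0.1  0.2  0.1 -0.1  0. ]
```

Request:
{"op": "step_arm", "data": {"commands": [[[-0.0002, -0.0018, -0.02, 0, 0, 0], [-0.0002, -0.0018, -0.035, 0, 0, 0], [-0.0002, -0.0018, -0.045, 0, 0, 0], [-0.0002, -0.0018, -0.05, 0, 0, 0], [-0.0002, -0.0018, -0.0535, 0, 0, 0], [-0.0002, -0.0018, -0.0535, 0, 0, 0], [-0.0002, -0.0018, -0.0535, 0, 0, 0]]]}}

```text
time: 28.68
tool_pos: [0.5003, -0.2098, 0.1093]
ee_rot: [[0.125, 0.992, -0.001], [0.992, -0.125, 0.001], [0.001, -0.001, -1.0]]
force: [-0.5, 0.2, -3.8]
opening: 0.0263
gripper_force: 51.0
```

```bash
python3 - <<'E'
from h import *
s=robot.sense(); print(s["tool_pos"],"yaw",tyaw(s),s["force"],s["moment"])
E
```

```text
[ 0.50029685 -0.20981002  0.10927886] yaw -97.16056894637774 [-0.52944765  0.22527328 -3.79117425] [ 0.02681552  0.05599074 -0.0301133 ]
```

The disc is between the brackets with no contact. Lower it further to feel for the bar.

Request:
{"op": "step_arm", "data": {"commands": [[[0, 0.0013, -0.005, 0, 0, 0], [0, 0.0013, -0.01, 0, 0, 0], [0, 0.0013, -0.014, 0, 0, 0], [0, 0.0013, -0.018, 0, 0, 0], [0, 0.0013, -0.018, 0, 0, 0], [0, 0.0013, -0.018, 0, 0, 0]]]}}

```text
time: 29.18
tool_pos: [0.4999, -0.2089, 0.0981]
ee_rot: [[0.125, 0.992, -0.002], [0.992, -0.125, 0.002], [0.001, -0.002, -1.0]]
force: [-0.8, 0.1, -4.3]
opening: 0.0266
gripper_force: 51.0
```

```bash
python3 - <<'E'
from h import *
s=robot.sense(); print(s["tool_pos"],"yaw",tyaw(s),s["force"],s["moment"])
E
```

```text
[ 0.49994306 -0.20889478  0.09810385] yaw -97.15944710141422 [-0.76807696  0.08742379 -4.25230224] [-0.08277995  0.02412247  0.0264966 ]
```

Request:
{"op": "step_arm", "data": {"commands": [[[0, 0, -0.003, 0, 0, 0], [0, 0, -0.006, 0, 0, 0], [0, 0, -0.0075, 0, 0, 0], [0, 0, -0.0075, 0, 0, 0], [0, 0, -0.0075, 0, 0, 0]]]}}

```text
time: 29.6
tool_pos: [0.5003, -0.209, 0.0942]
ee_rot: [[0.125, 0.992, -0.001], [0.992, -0.125, 0.001], [0.001, -0.001, -1.0]]
force: [-1.5, 0.4, -0.4]
opening: 0.0265
gripper_force: 51.4
```

```bash
python3 - <<'E'
from h import *
s=robot.sense(); print(s["tool_pos"],"yaw",tyaw(s),s["force"],s["moment"])
E
```

```text
[ 0.50026703 -0.20901859  0.09417653] yaw -97.16385680440261 [-1.47606671  0.35567453 -0.44879506] [0.0779648  0.23680656 0.00364115]
```

The disc is seated: TCP at 94.2 mm as expected, and the floor is taking its weight. Release and lift.

Request:
{"op": "step_arm", "data": {"commands": [[[0, 0, 0, 0, 0, 0], [0, 0, 0, 0, 0, 0], [0, 0, 0, 0, 0, 0], [0, 0, 0, 0, 0, 0], [0, 0, 0, 0, 0, 0], [0, 0, 0, 0, 0, 0]]], "claw": -1}}

```text
time: 30.1
tool_pos: [0.5003, -0.209, 0.094]
ee_rot: [[0.125, 0.992, -0.001], [0.992, -0.125, 0.001], [0.001, -0.001, -1.0]]
force: [-0.5, 0.5, 0.2]
opening: 0.0855
gripper_force: 0.0
```

Request:
{"op": "step_arm", "data": {"commands": [[[0, 0, 0.04, 0, 0, 0], [0, 0, 0.1, 0, 0, 0], [0, 0, 0.16, 0, 0, 0], [0, 0, 0.22, 0, 0, 0], [0, 0, 0.25, 0, 0, 0], [0, 0, 0.25, 0, 0, 0], [0, 0, 0.25, 0, 0, 0]]]}}

```text
time: 30.68
tool_pos: [0.501, -0.2093, 0.245]
ee_rot: [[0.125, 0.992, 0.002], [0.992, -0.125, 0.0], [0.0, 0.002, -1.0]]
force: [0.7, 0.5, 0.5]
opening: 0.0853
gripper_force: 0.0
```

```bash
python3 - <<'E'
from h import *; import pickle
f=grab("wrist"); s=f["s"]; print(s["tool_pos"],s["force"]); m=1.-teal(f); hsv=cv2.cvtColor(f["img"],cv2.COLOR_BGR2HSV)
# bright stud top (z=118): blob centre
for n in("disc","spacer","housing"): print(n,[(np.round(d["xyz"],3).tolist(),round(d["p"],2)) for d in robot.spot_in(f,n)])
P=top(f,.47,.53,-.24,-.18,.118,4); g=cv2.cvtColor(P,cv2.COLOR_BGR2GRAY)
c=cv2.HoughCircles(cv2.GaussianBlur(g,(5,5),0),cv2.HOUGH_GRADIENT,1,60,param1=80,param2=15,minRadius=50,maxRadius=62)
if c is not None:
    for u,v,r in c[0][:3]: print("stud top x,y,r",round(530-v/4,1),round(-180-u/4,1),r/4)
marks(f,[.5002,-.2105],.084)
E
```

```text
[ 0.50100647 -0.20932015  0.245046  ] [0.66879117 0.54309797 0.45454758]
disc [([0.5, -0.201, 0.084], 0.92), ([0.504, -0.175, 0.01], 0.68)]
spacer [([0.498, -0.206, 0.068], 0.81)]
housing [([0.508, -0.173, 0.033], 0.84), ([0.323, -0.039, 0.059], 0.67)]
stud top x,y,r 500.1 -210.6 13.925
mark area 98.5625 at -6.8 20.7 yaw of y mod 180 18.2
```

```bash
python3 -c "
from h import *
print(robot.close_job())"
```

```text
the job is handed in; nothing more can be done
None
```

The job is handed in with no verdict returned: by force and camera readings the housing, spacer and disc are seated and let go, the first spacer grip missed and was repeated, and I viewed 13 pictures, over the limit of 10.

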